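Tip the upright carton down into its receiving bay

ROBOT

A 6-joint arm with a two-finger parallel gripper is mounted at the origin on the work surface; the furniture and walls round the work are solid. World frame = base frame: x ahead of the robot, y to its left, z up, the work surface at z = 0. Lengths are in m, angles in rad, forces in N, time in s.
With the tool pointing down it reaches from about 0.25 to 0.775 m from the base axis. Payload 4 kg.
Tool frame: the origin (TCP) lies at the very end of the fingers, on their centre line; the grasp point (between the pads) lies 19 mm behind it (bot.grip_depth is the distance from the TCP to the grasp point, in m); z points along the fingers, x is the direction in which the jaws open and shut, and the axes are right-handed (so a half turn about z gives the same grasp; the last joint's range is limited). The gripper opens to 85 mm and grips with 20 to 120 N. Pads are 22 mm wide; open, the fingers measure 114 mm over their backs; the gripper's body (76 mm by 85 mm) begins 54 mm behind the grasp point. The pads swing forward as they close: fully open they stand 13 mm farther back than shut.
Start: joints at [-1.302, 0.087, 1.371, -0, 1.684, -0.103], TCP at [0.2, -0.512, 0.202] pointing down, gripper open.
Joint ranges: [-3.1, 3.1], [-0.76, 2.03], [0.27, 2.55], [-1.08, 4.22], [0.17, 2.65], [-2.57, 2.57]. Speed limits (rad/s): [2.79, 2.79, 3.14, 3.14, 3.14, 3.14].

INTERFACE

Orientations are given as a unit quaternion [w, x, y, z].
In Python, from workcell import bot gives the robot as it stands.
- The arm moves only by the tool move_arm, never from a script. Its argument "plan" is a list of rows, each an object of numbers: "dx", "dy", "dz": the shift along the world's x, y, z in units of 0.5 m (1.0 is 0.5 m); "ax", "ay", "az": the turn, a rotation vector about the world's x, y, z in units of pi/2 rad (1.0 is pi/2 rad); "grip": the finger opening in mm, from 0 to 85.4. In form: [{"dx": .., "dy": .., "dz": .., "ax": .., "ay": .., "az": .., "grip": ..}, ...]. A call has 1 to 20 rows; each row shifts and turns the pose as measured when the row begins; what a row does not reach is not made up. A row lasts 1/12 s, in which the tool goes at most 41.7 mm and 7.16 degrees, less where a joint would pass 70% of its speed; a pose out of reach is approached as far as the arm can. A call with a number of a shift or a turn outside -1 to 1 is refused whole. A call with a gripper value outside its range is refused whole. The fingers move at their own pace and stop on an object; "force" is the grip in N (left out, the last holds). Time passes only in rows, so rows that do not move let the fingers close. It gives the time, the measured TCP pose, the force and the opening at its end, in the units of the state.
- bot.read_state(): the state, without advancing time (a new reading comes with each control period).
- bot.read_camera(name): name is "scene" or "top"; returns the picture (480x640x3 uint8, red, green, blue); there is no depth.
- bot.camera_info(name): a dict with "mtx" (3x3 intrinsics, pixels), "eye" and "rotation" of the camera in the world. Camera axes: x right, y down, z forward; pixel columns grow to the right and rows downward; lengths in m; the calibration is good to about 2 mm. A picture is of the moment at which its call begins. camera_info takes no time and is no camera call.
- bot.hand_in(): hands the job in, once; it reports no verdict.
The state is a dict: "t": time; "joint_positions": joint angles; "qd": joint speeds; "tau": joint torques, N m; "tool_pos": TCP position; "ee_rot": TCP orientation; "contact_force": force on the tool from outside, world axes, zero at the start; "wrist_torque": the same for the moment, N m; "grip_width": finger opening in m.
Only numpy, scipy, OpenCV 4.12 (cv2) and the standard library are available. Lean on these libraries where they do the work, as an engineer would, in place of code of your own. Each camera call takes 0.05 s, during which the arm holds its last target.

TASK

The small cardboard carton stands on end at the open end of the receiving bay. With a fingertip push near its top, tip it over where it stands so that it falls towards the bay's metal stop and lies flat, label up, within the yellow outline; then push it along the mat from its foot end until its top end rests squarely against the stop. Only push: do not grip or lift the carton or slide it while it stands, and leave the brass weight, the spring and the notebook where they are.

Things in the scene. Friction and masses are not known exactly. Their poses are not given: they have to be found in the camera images.
- bay: Fixed black mat 2 mm thick. Origin on the bench surface under it; x along the mat towards the stop, y across, z up. Mat: x -117 to +98 mm, y -67 to +67 mm. Inside of the yellow tape outline: x -80 to +80, y -55 to +55 mm (lines 6 mm wide, outside that). Open end at -x.
- stop_face (a point): Middle of the aluminium stop's face that looks to the carton, 12 mm above the bench, at x = +80 mm of the bay. The stop is 122 mm wide; its upper edge is 21 mm above the bench.
- carton: Cardboard carton, 40 mm thick (x), 80 wide (y), 120 tall (z), 0.15 to 0.31 kg. Origin: centre of its foot. Stands on the mat near bay x = -85 mm, its x axis roughly along the bay's x; white label with blue bar on its back (-x) face. Pushed near the top it tips about its front lower edge without slipping, and past 18 degrees falls by itself.
- carton_top (a point): Centre of the carton's top end, 120 mm from its origin along its z. Once fallen it ends 10 to 40 mm short of the stop.
- carton_mid (a point): Centre of the carton, 60 mm from its origin along its z. Lying, the carton is 40 mm high and slides on the mat at a push of 1 to 4 N.
- weight: Brass calibration weight with a neck, 34 mm in diameter, 42 mm tall, standing on the bench beside the bay, on its +y side near the stop. Origin at the centre of its underside. To be left alone.
- spring: Steel compression spring, 22 mm in diameter, 46 mm tall, standing on the bench on the same side of the bay. Origin at the centre of its underside. To be left alone.
- notebook: Blue notebook 148 x 109 x 14 mm lying on the bench, away from the bay, on the other side of the wooden case. Origin at the centre of its underside. To be left alone.
Things that resemble listed ones, but are neither listed nor needed, are in the scene too. What is shaped like the carton but turquoise is not meant.

How it is judged:
By the outcome, as a careful person would: the job done as asked, in the order asked, and still so for the second after the job is handed in, with the robot touching nothing.
It also fails if it takes over 40 s, if anything falls off the work surface, if the arm or the gripper's body presses on something with over 40 N, if the wrist force passes 120 N, or if a joint passes its speed limit or range.

## Working session

There is one attempt and no reset: what is moved stays moved. The work goes in short steps, Python scripts to look and compute and a tool call to move; the robot and the scene stay as the last step left them, time stands still between calls to the robot, and variables do not carry over. Pictures are saved under pics/ and viewed, and the job is handed in when it is done.

Besides the shell and the picture viewer there is one more tool, called after ">>>" by a JSON object that holds its "fn" and its "kwargs". move_arm: Moves the arm, as the interface text tells. Shifts and turns lie within -1 to 1; 1 stands for 0.5 m of shift or pi/2 rad of turn. Its arguments: {"type":"object","properties":{"plan":{"type":"array"},"force":{"type":"number"}},"required":["plan"]}

```bash
ls; mkdir -p pics
python3 - <<'E'
from workcell import bot
import cv2
for n in("scene","top"):
    im=bot.read_camera(n); cv2.imwrite(f"pics/{n}0.png",im[:,:,::-1])
    print(n,bot.camera_info(n))
print(bot.read_state())
E
```

```text
pics
scene {'mtx': array([[566.9552431 ,   0.        , 334.21228643],
       [  0.        , 566.9552431 , 235.69551587],
       [  0.        ,   0.        ,   1.        ]]), 'eye': array([-0.21602129,  0.39503565,  1.21999158]), 'rotation': array([ 0.12845307, -0.45385555,  0.84897189, -0.23824709])}
top {'mtx': array([[587.37589592,   0.        , 305.97148611],
       [  0.        , 587.37589592, 245.21990682],
       [  0.        ,   0.        ,   1.        ]]), 'eye': array([0.23405554, 0.0114209 , 1.51225008]), 'rotation': array([ 0.02532854, -0.7022907 ,  0.71116395, -0.01980078])}
{'t': 0.1, 'joint_positions': array([-1.30208549e+00,  8.79248341e-02,  1.37212692e+00, -4.62870407e-05,
        1.68359785e+00, -1.03116700e-01]), 'qd': array([-0.00040362, -0.0025767 , -0.00351889, -0.00129373, -0.00036868,
       -0.00081721]), 'tau': array([ 3.88238230e-03, -3.53010678e+01, -3.14220321e+01, -4.14360113e-05,
        7.88324542e-03, -2.16842830e-05]), 'tool_pos': array([ 0.19966047, -0.51193025,  0.20102026]), 'ee_rot': array([-6.47054263e-04,  8.25624745e-01, -5.64218683e-01, -7.99758021e-04]), 'contact_force': array([-0.38781655, -0.61710622, -0.47418656]), 'wrist_torque': array([-0.03207129,  0.02824796, -0.02191129]), 'grip_width': 0.08534232769982238}
```

View pics/scene0.png

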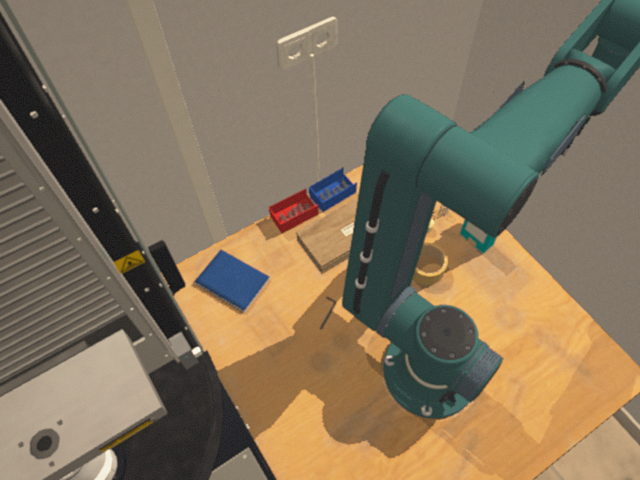

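View pics/top0.png

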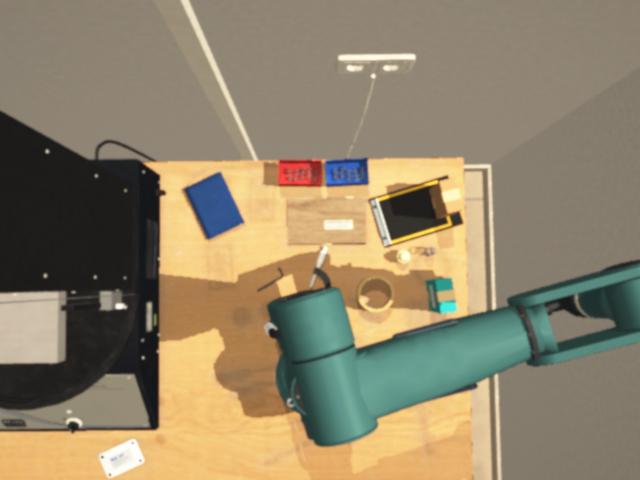

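The top view shows the bay at about (415,212), with its stop at left (380,222). The brown carton is at about (443,200). The weight is near (404,256), the spring near (428,252), and the notebook at (213,205). Two things could be taken for the carton: the brown one at (443,200) and the turquoise one at (441,295). I choose the brown one. Next is a close crop to check that.

```bash
cat > h.py <<'E'
import numpy as np, cv2
from scipy.spatial.transform import Rotation as R
from workcell import bot
def cam(n):
    c=bot.camera_info(n); q=c['rotation']; return c['mtx'],c['eye'],R.from_quat([q[1],q[2],q[3],q[0]]).as_matrix()
def ray(n,uv,z):
    K,e,M=cam(n); d=M@np.linalg.solve(K,[uv[0],uv[1],1.]); return e+d*(z-e[2])/d[2]
def proj(n,P):
    K,e,M=cam(n); p=(np.atleast_2d(P)-e)@M@K.T; return p[:,:2]/p[:,2:]
def crop(n,im,x0,y0,x1,y1,s,f):
    cv2.imwrite(f,cv2.resize(im[y0:y1,x0:x1,::-1],None,fx=s,fy=s,interpolation=cv2.INTER_CUBIC))
E
python3 - <<'E'
from h import *
im=cv2.imread("pics/top0.png")[:,:,::-1]
crop("top",im,355,165,485,265,6,"pics/c1.png")
print(ray("top",(415,212),0),proj("top",[0.3,0,0]))
im=cv2.imread("pics/scene0.png")[:,:,::-1]
crop("scene",im,340,150,500,270,5,"pics/c2.png")
E
```

```text
[ 0.41323268 -0.26026257  0.        ] [[314.9107795 257.0347964]]
```

View pics/c1.png

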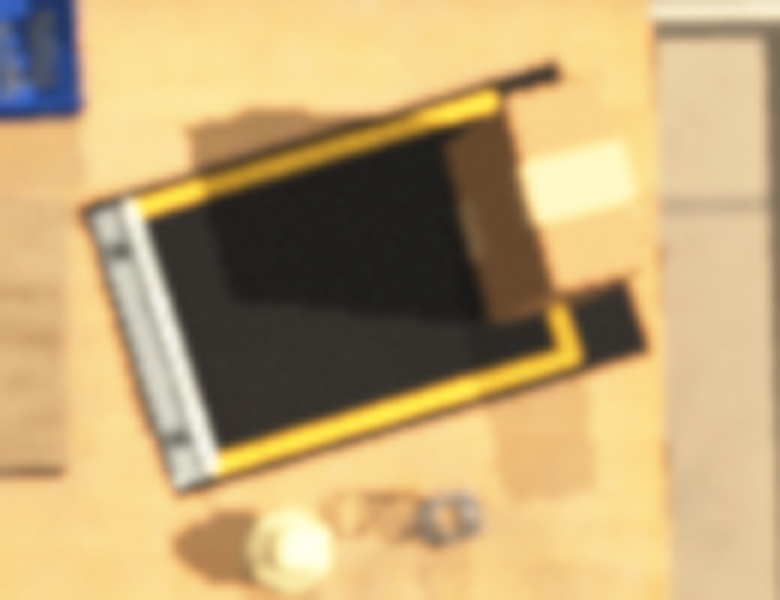

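View pics/c2.png

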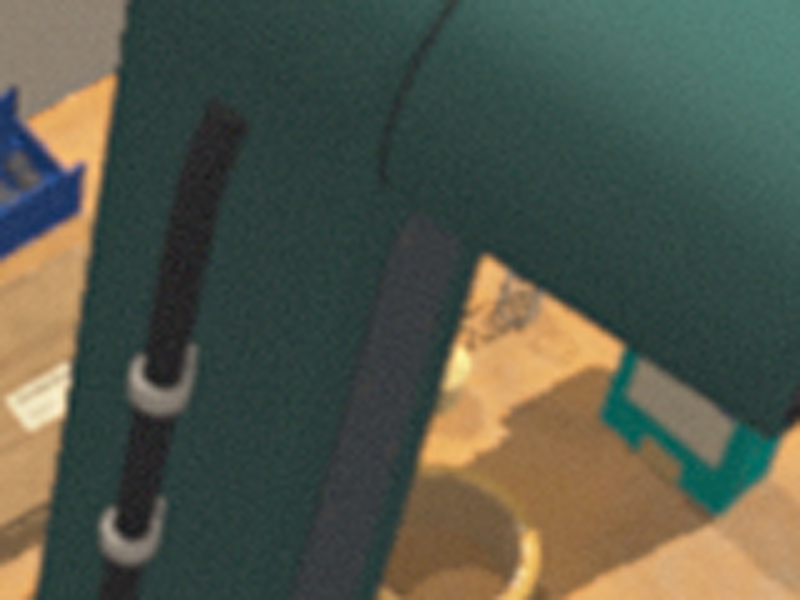

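The brown carton stands at the bay's open end. Its dark front face and its taped top (crop centre 590,185) are visible. Now I'll fit the poses.

Run:
```python
from h import *
from scipy.optimize import least_squares
o=np.array([355,165])
def T(p,P):
    c,s=np.cos(p[2]),np.sin(p[2]); P=np.array(P,float)
    return np.c_[p[0]+c*P[:,0]-s*P[:,1],p[1]+s*P[:,0]+c*P[:,1],P[:,2]]
def fit(P,uv,x0):
    uv=(np.array(uv)+.5)/6-.5+o
    r=least_squares(lambda p:(proj("top",T(p,P))-uv).ravel(),x0)
    print(r.x.round(4),np.degrees(r.x[2]).round(2),r.fun.reshape(-1,2).round(2).tolist()); return r.x
B=fit([[-.117,.067,.002],[-.117,-.067,.002],[.08,-.061,.021],[.08,.061,.021],[-.08,.055,.002],[-.086,.061,.002]],
 [(647,350),(557,68),(137,205),(215,472),(550,345),(583,360)],[.41,-.26,1.7])
C=fit([[.02,-.04,.122],[-.02,-.04,.122],[-.02,.04,.122],[.02,.04,.122],[.02,-.04,.002],[.02,.04,.002]],
 [(508,92),(622,72),(652,280),(555,300),(447,145),(492,322)],[.42,-.34,1.7])
d=C[:2]-B[:2];c,s=np.cos(B[2]),np.sin(B[2]);print("carton in bay",c*d[0]+s*d[1],-s*d[0]+c*d[1],np.degrees(C[2]-B[2]))
np.save("B.npy",B);np.save("C.npy",C)
im=cv2.imread("pics/top0.png");
im=cv2.resize(im[165:265,355:485],None,fx=6,fy=6,interpolation=cv2.INTER_CUBIC)
def dr(p,P,col):
    q=((proj("top",T(p,P))-o+.5)*6-.5).round().astype(np.int32); cv2.polylines(im,[q],True,col,1)
sq=lambda a,b,y,z:[[a,-y,z],[b,-y,z],[b,y,z],[a,y,z]]
dr(B,sq(-.08,.08,.055,.002),(0,0,255));dr(B,sq(-.117,.098,.067,.002),(0,255,0));dr(C,sq(-.02,.02,.04,.122),(255,0,0));dr(C,sq(-.02,.02,.04,.002),(255,0,255))
cv2.imwrite("pics/c3.png",im)
```

```text
[ 0.4125 -0.2519  1.8591] 106.52 [[0.74, 0.61], [-0.44, -1.55], [-1.44, -0.81], [0.14, 0.19], [1.78, 1.26], [-0.77, 0.28]]
[ 0.4372 -0.3268  1.742 ] 99.81 [[1.01, 0.68], [-1.51, 0.96], [0.19, -0.92], [-0.18, -1.18], [0.98, -0.11], [-0.44, 0.63]]
carton in bay -0.0788957912255471 -0.0024609838640252887 -6.710632878913661
```

View pics/c3.png

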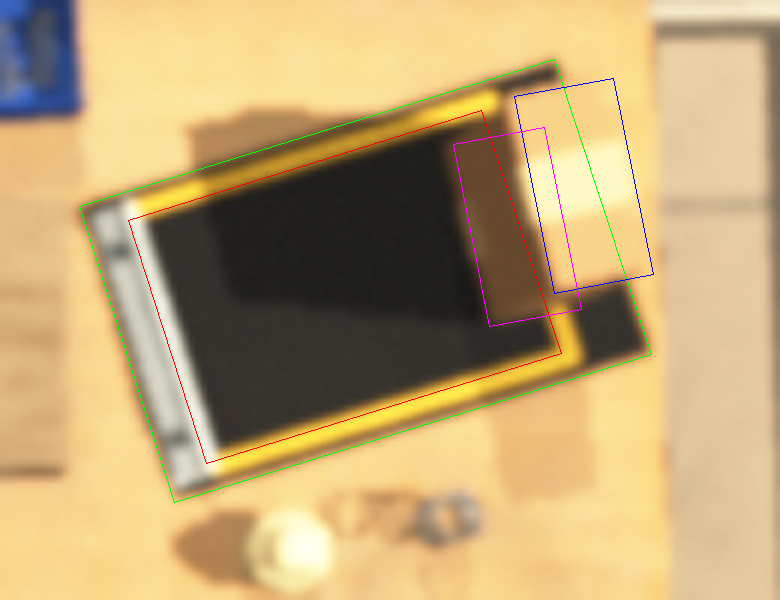

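```bash
python3 - <<'E'
from h import *
im=cv2.imread("pics/top0.png")[:,:,::-1]
crop("top",im,365,170,425,250,9,"pics/d1.png")
crop("top",im,420,165,475,235,10,"pics/d2.png")
E
python3 - <<'E'
import cv2
a=cv2.imread("pics/d1.png");print(a.shape)
E
```

```text
(720, 540, 3)
```

View pics/d1.png

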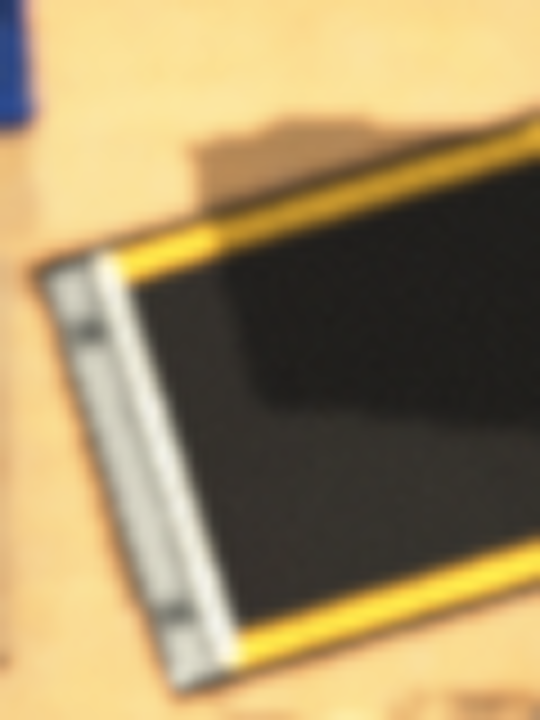

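View pics/d2.png

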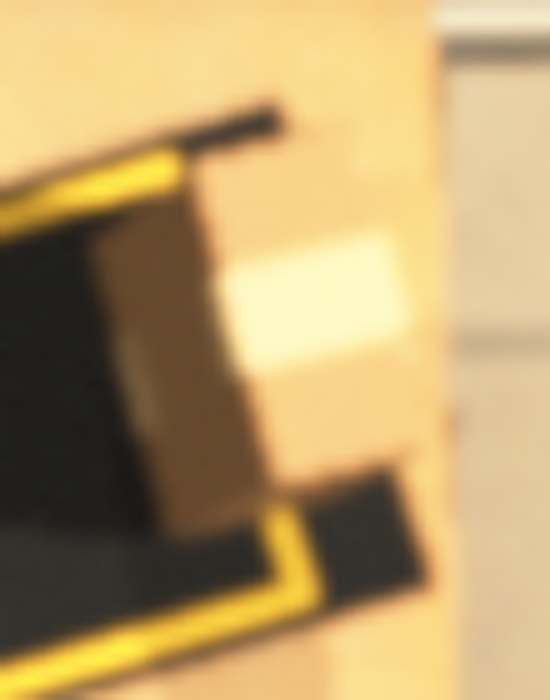

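Run:
```python
from h import *
from scipy.optimize import least_squares
d1=lambda u,v:((u+.5)/9-.5+365,(v+.5)/9-.5+170)
d2=lambda u,v:((u+.5)/10-.5+420,(v+.5)/10-.5+165)
# axis, value, z, pixel
L=[(1,-.055,.002,d1(140,287)),(1,-.055,.002,d1(540,162)),(1,.055,.002,d1(245,630)),(1,.055,.002,d1(540,538)),
(1,.061,.002,d1(250,663)),(1,.061,.002,d2(325,605)),(1,.061,.002,d1(540,575)),(1,.055,.002,d2(275,580)),
(0,-.08,.002,d2(265,535)),(0,-.086,.002,d2(323,590)),(0,-.086,.002,d2(298,510)),(0,-.117,.002,d2(428,580)),(0,-.117,.002,d2(397,470)),(1,.067,.002,d2(425,590)),
(0,.08,.021,d1(130,285)),(0,.08,.021,d1(237,632)),(1,-.061,.002,d1(540,122)),(1,-.067,.002,d2(275,102))]
def f(p,L):
    out=[]
    c,s=np.cos(p[2]),np.sin(p[2])
    for a,v,z,uv in L:
        d=ray("top",uv,z)[:2]-p[:2]; out.append(([c,s]@d if a==0 else [-s,c]@d)-v)
    return np.array(out)*1e3
r=least_squares(f,[.41,-.26,1.85],args=(L,),loss='soft_l1');B=r.x
print(B.round(4),np.degrees(B[2]),f(B,L).round(1))
zt=.122;zb=.002
L=[(0,.02,zt,d2(200,210)),(0,.02,zt,d2(265,478)),(1,.04,zt,d2(280,488)),(1,.04,zt,d2(400,458)),(0,.02,zb,d2(98,250)),(0,.02,zb,d2(158,520)),(1,.04,zb,d2(172,537)),(1,-.04,zt,d2(190,175)),(1,-.04,zb,d2(97,238)),(0,-.02,zt,d2(410,320))]
r=least_squares(f,[.43,-.33,1.8],args=(L,),loss='soft_l1');C=r.x
print(C.round(4),np.degrees(C[2]),f(C,L).round(1))
d=C[:2]-B[:2];c,s=np.cos(B[2]),np.sin(B[2]);print("carton in bay",c*d[0]+s*d[1],-s*d[0]+c*d[1],np.degrees(C[2]-B[2]))
u=np.array([np.cos(C[2]),np.sin(C[2])]);print("u",u,"back top",C[:2]-.02*u,"behind -75mm",C[:2]-.075*u)
np.save("B.npy",B);np.save("C.npy",C)
print("edge",ray("top",(464.5,200),0))
```

```text
[ 0.4133 -0.2545  1.8555] 106.31384388566974 [ 4.2  3.4 -2.7 -3.2  0.7  1.   0.9 -2.9  3.2 -0.7 -0.9  3.7  2.5 -1.1
 -1.9 -1.1 -1.6  0.7]
[ 0.4379 -0.3248  1.7707] 101.45586177764444 [ 1.4  0.7  0.7 -0.3 -0.6 -0.  -0.8  3.  -0.7 -1.4]
carton in bay -0.07442710610315435 -0.00387780238965656 -4.857982108025301
u [-0.19861298  0.980078  ] back top [ 0.44188165 -0.34442756] behind -75mm [ 0.45280536 -0.39833185]
edge [ 0.44274549 -0.3888634   0.        ]
```

>>> {"fn": "move_arm", "kwargs": {"plan": [{"dx": 0.042,"dy": 0.018,"az": 0.08,"grip": 0},{"dx": 0.042,"dy": 0.018,"az": 0.08,"grip": 0},{"dx": 0.042,"dy": 0.018,"az": 0.08,"grip": 0},{"dx": 0.042,"dy": 0.018,"az": 0.08,"grip": 0},{"dx": 0.042,"dy": 0.018,"az": 0.08,"grip": 0},{"dx": 0.042,"dy": 0.018,"az": 0.08,"grip": 0},{"dx": 0.042,"dy": 0.018,"az": 0.08,"grip": 0},{"dx": 0.042,"dy": 0.018,"az": 0.08,"grip": 0},{"dx": 0.042,"dy": 0.018,"az": 0.08,"grip": 0},{"dx": 0.042,"dy": 0.018,"az": 0.08,"grip": 0},{"dx": 0.042,"dy": 0.018,"az": 0.08,"grip": 0},{"dx": 0.042,"dy": 0.018,"az": 0.04,"grip": 0},{"grip": 0}]}}

```text
$.plan[0]: bad value
```

Run:
```python
from h import *
s=bot.read_state();q=s['ee_rot'];M=R.from_quat([q[1],q[2],q[3],q[0]]).as_matrix();print(s['t'],s['tool_pos'],M.round(3),np.degrees(np.arctan2(M[1,0],M[0,0])),s['joint_positions'])
for n in("scene","top"):
    im=bot.read_camera(n); cv2.imwrite(f"pics/{n}1.png",im[:,:,::-1])
```

```text
0.1 [ 0.19966047 -0.51193025  0.20102026] [[ 0.363 -0.932 -0.001]
 [-0.932 -0.363  0.002]
 [-0.002 -0.    -1.   ]] -68.69613739424504 [-1.30208549e+00  8.79248341e-02  1.37212692e+00 -4.62870407e-05
  1.68359785e+00 -1.03116700e-01]
```

View pics/top1.png

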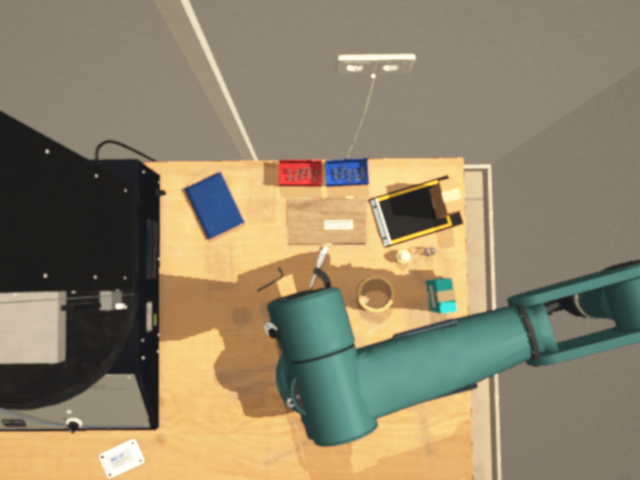

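View pics/scene1.png

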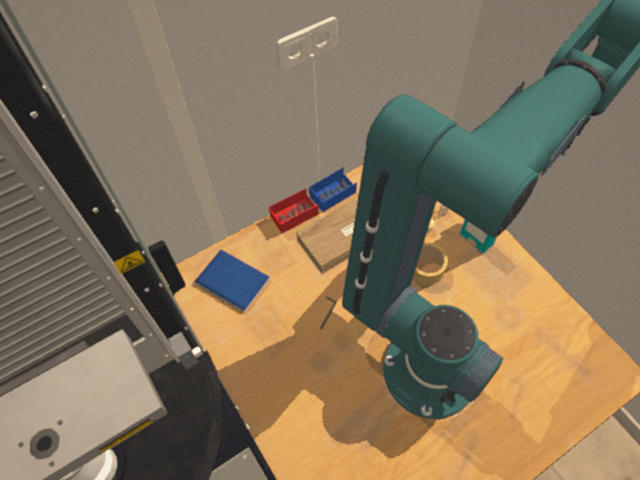

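The plan was refused whole and the pictures are unchanged. I suspect each row needs every key, so I'll resend it with all of them.

>>> {"fn": "move_arm", "kwargs": {"plan": [{"dx": 0.042,"dy": 0.018,"dz": 0,"ax": 0,"ay": 0,"az": 0.08,"grip": 0},{"dx": 0.042,"dy": 0.018,"dz": 0,"ax": 0,"ay": 0,"az": 0.08,"grip": 0},{"dx": 0.042,"dy": 0.018,"dz": 0,"ax": 0,"ay": 0,"az": 0.08,"grip": 0},{"dx": 0.042,"dy": 0.018,"dz": 0,"ax": 0,"ay": 0,"az": 0.08,"grip": 0},{"dx": 0.042,"dy": 0.018,"dz": 0,"ax": 0,"ay": 0,"az": 0.08,"grip": 0},{"dx": 0.042,"dy": 0.018,"dz": 0,"ax": 0,"ay": 0,"az": 0.08,"grip": 0},{"dx": 0.042,"dy": 0.018,"dz": 0,"ax": 0,"ay": 0,"az": 0.08,"grip": 0},{"dx": 0.042,"dy": 0.018,"dz": 0,"ax": 0,"ay": 0,"az": 0.08,"grip": 0},{"dx": 0.042,"dy": 0.018,"dz": 0,"ax": 0,"ay": 0,"az": 0.08,"grip": 0},{"dx": 0.042,"dy": 0.018,"dz": 0,"ax": 0,"ay": 0,"az": 0.08,"grip": 0},{"dx": 0.042,"dy": 0.018,"dz": 0,"ax": 0,"ay": 0,"az": 0.08,"grip": 0},{"dx": 0.042,"dy": 0.018,"dz": 0,"ax": 0,"ay": 0,"az": 0.04,"grip": 0}]}}

```text
t: 1.2
tool_pos: [0.4565, -0.399, 0.1968]
ee_rot: [-0.0, 0.992, 0.124, -0.004]
contact_force: [0.2, -0.3, -0.6]
grip_width: 0.0002
```

Run:
```python
from h import *
for n in("scene","top"):
    im=bot.read_camera(n); cv2.imwrite(f"pics/{n}2.png",im[:,:,::-1])
    print(proj(n,[[.4379,-.3248,.122]]))
    if n=="top": crop(n,im,355,145,515,265,5,"pics/t2.png")
    else: crop(n,im,330,120,490,240,5,"pics/s2.png")
s=bot.read_state();q=s['ee_rot'];M=R.from_quat([q[1],q[2],q[3],q[0]]).as_matrix();print(s['t'],s['tool_pos'],M.round(3))
```

```text
[[428.62238532 143.10646211]]
[[450.97644147 195.17557661]]
1.3 [ 0.45825354 -0.39765382  0.19622671] [[ 0.969  0.245 -0.007]
 [ 0.245 -0.969  0.001]
 [-0.006 -0.003 -1.   ]]
```

View pics/t2.png

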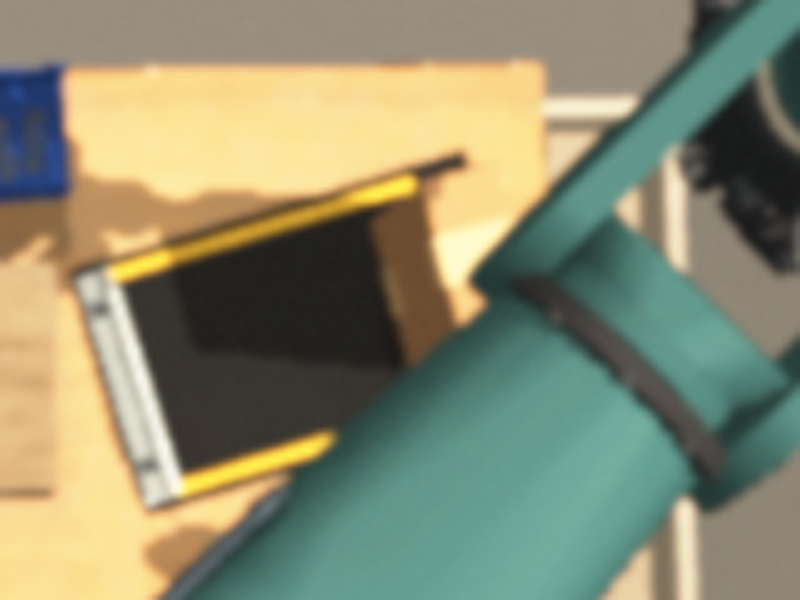

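View pics/s2.png

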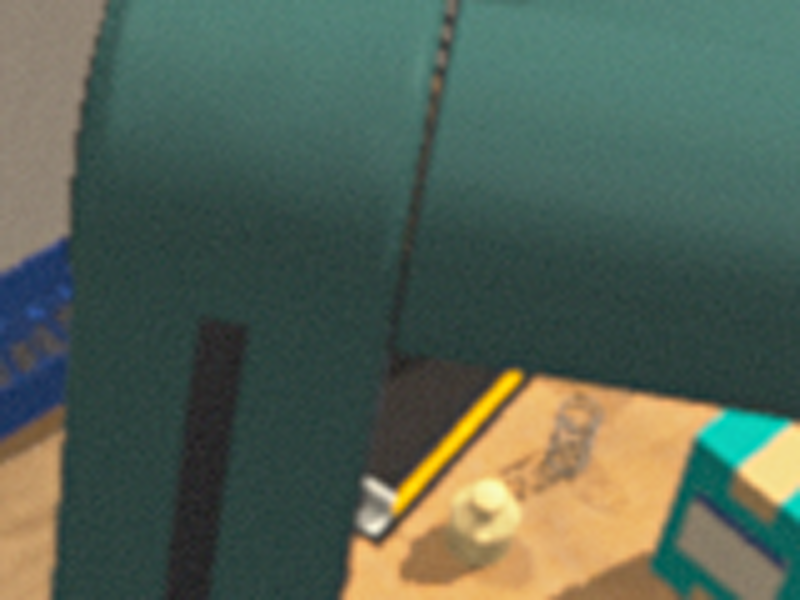

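>>> {"fn": "move_arm", "kwargs": {"plan": [{"dx": -0.006,"dy": 0,"dz": -0.06,"ax": 0,"ay": 0,"az": 0,"grip": 0},{"dx": 0,"dy": 0,"dz": -0.06,"ax": 0,"ay": 0,"az": 0,"grip": 0},{"dx": 0,"dy": 0,"dz": -0.05,"ax": 0,"ay": 0,"az": 0,"grip": 0},{"dx": 0,"dy": 0,"dz": 0,"ax": 0,"ay": 0,"az": 0,"grip": 0}]}}

```text
t: 1.63
tool_pos: [0.4554, -0.3985, 0.1108]
ee_rot: [0.002, 0.992, 0.123, -0.003]
contact_force: [-0.4, 0.5, -1.5]
grip_width: 0.0004
```

>>> {"fn": "move_arm", "kwargs": {"plan": [{"dx": -0.0033,"dy": 0.0147,"dz": 0,"ax": 0,"ay": 0,"az": 0,"grip": 0},{"dx": -0.0033,"dy": 0.0147,"dz": 0,"ax": 0,"ay": 0,"az": 0,"grip": 0},{"dx": -0.0033,"dy": 0.0147,"dz": 0,"ax": 0,"ay": 0,"az": 0,"grip": 0},{"dx": -0.0033,"dy": 0.0147,"dz": 0,"ax": 0,"ay": 0,"az": 0,"grip": 0},{"dx": -0.0022,"dy": 0.0098,"dz": 0,"ax": 0,"ay": 0,"az": 0,"grip": 0},{"dx": -0.0022,"dy": 0.0098,"dz": 0,"ax": 0,"ay": 0,"az": 0,"grip": 0}]}}

```text
t: 2.13
tool_pos: [0.4456, -0.3587, 0.1168]
ee_rot: [0.005, 0.993, 0.121, -0.001]
contact_force: [-0.0, -0.9, 0.1]
grip_width: 0.0001
```

>>> {"fn": "move_arm", "kwargs": {"plan": [{"dx": 0.001,"dy": -0.006,"dz": -0.016,"ax": 0,"ay": 0,"az": 0,"grip": 0},{"dx": 0,"dy": 0,"dz": -0.004,"ax": 0,"ay": 0,"az": 0,"grip": 0}]}}

```text
t: 2.3
tool_pos: [0.4472, -0.3614, 0.1094]
ee_rot: [0.007, 0.993, 0.121, 0.001]
contact_force: [-0.3, 0.3, -0.2]
grip_width: 0.0002
```

Run:
```python
from h import *
im=bot.read_camera("top"); crop("top",im,355,145,515,265,5,"pics/t3.png")
s=bot.read_state();q=s['ee_rot'];M=R.from_quat([q[1],q[2],q[3],q[0]]).as_matrix();print(s['t'],s['tool_pos'],s['contact_force'],M.round(3))
```

```text
2.35 [ 0.44740622 -0.36125854  0.10963813] [-1.370658   -0.53527871  0.63138439] [[ 0.971  0.241  0.004]
 [ 0.241 -0.97  -0.013]
 [ 0.001  0.014 -1.   ]]
```

View pics/t3.png

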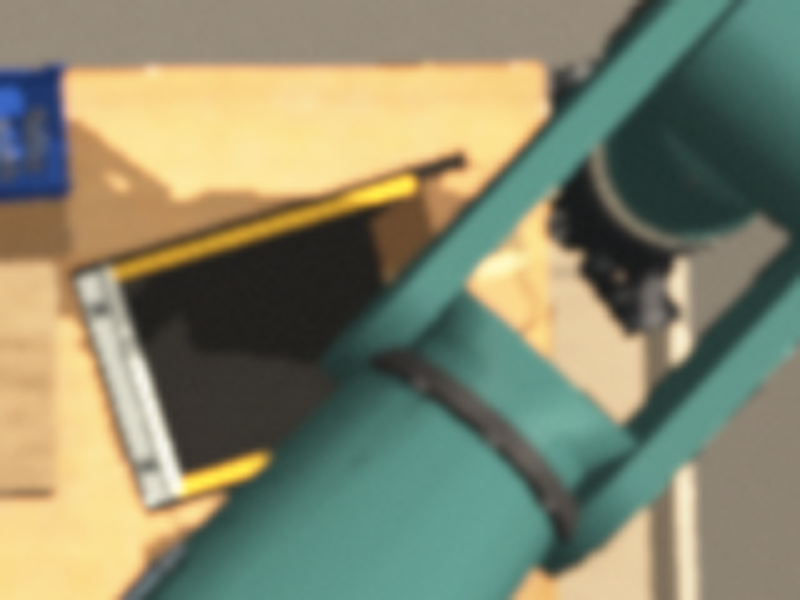

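The carton's front face is still at (375,220), so it hasn't moved. Now for the tipping push.

>>> {"fn": "move_arm", "kwargs": {"plan": [{"dx": -0.0024,"dy": 0.0098,"dz": -0.002,"ax": 0,"ay": 0,"az": 0,"grip": 0},{"dx": -0.0024,"dy": 0.0098,"dz": -0.001,"ax": 0,"ay": 0,"az": 0,"grip": 0},{"dx": -0.0024,"dy": 0.0098,"dz": -0.001,"ax": 0,"ay": 0,"az": 0,"grip": 0},{"dx": -0.0024,"dy": 0.0098,"dz": -0.001,"ax": 0,"ay": 0,"az": 0,"grip": 0}]}}

```text
t: 2.68
tool_pos: [0.4422, -0.3413, 0.1061]
ee_rot: [0.007, 0.993, 0.121, 0.001]
contact_force: [0.1, -0.3, 0.7]
grip_width: -0.0002
```

Run:
```python
from h import *
im=bot.read_camera("top"); crop("top",im,355,145,515,265,5,"pics/t4.png")
s=bot.read_state();print(s['t'],s['tool_pos'],s['contact_force'])
```

```text
2.7333 [ 0.44192836 -0.34017174  0.1059539 ] [-0.80234393  0.87637233  0.15617284]
```

View pics/t4.png

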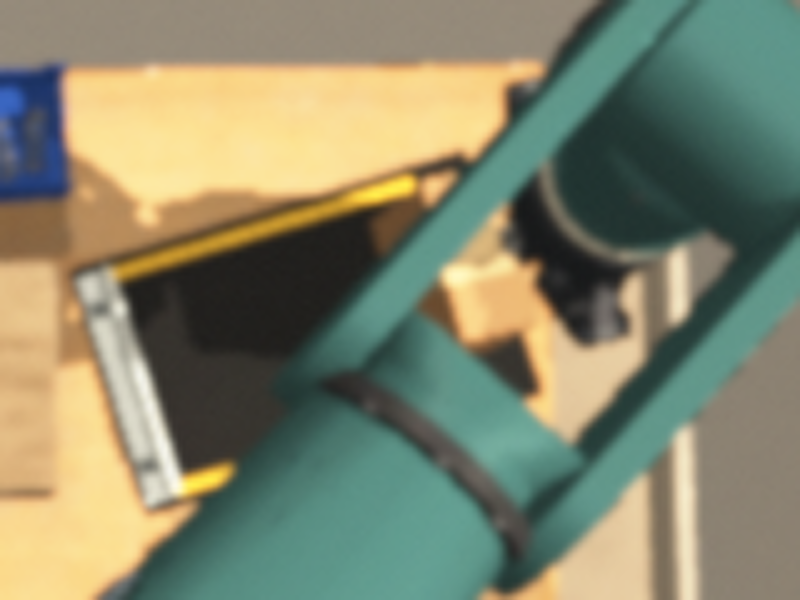

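The carton is still upright, and its top is visible at crop (490,300). I'll keep pushing.

>>> {"fn": "move_arm", "kwargs": {"plan": [{"dx": -0.0024,"dy": 0.0098,"dz": 0,"ax": 0,"ay": 0,"az": 0,"grip": 0},{"dx": -0.0024,"dy": 0.0098,"dz": 0,"ax": 0,"ay": 0,"az": 0,"grip": 0},{"dx": -0.0024,"dy": 0.0098,"dz": 0,"ax": 0,"ay": 0,"az": 0,"grip": 0},{"dx": -0.0024,"dy": 0.0098,"dz": 0,"ax": 0,"ay": 0,"az": 0,"grip": 0}]}}

```text
t: 3.07
tool_pos: [0.4367, -0.3189, 0.1058]
ee_rot: [0.006, 0.993, 0.121, 0.001]
contact_force: [1.0, 0.5, -0.3]
grip_width: -0.0001
```

Run:
```python
from h import *
im=bot.read_camera("top"); crop("top",im,355,145,515,265,5,"pics/t5.png")
s=bot.read_state();print(s['t'],s['tool_pos'],s['contact_force'])
```

```text
3.1167 [ 0.43649155 -0.31788319  0.10585497] [-0.5778011   1.6414693   0.08112999]
```

View pics/t5.png

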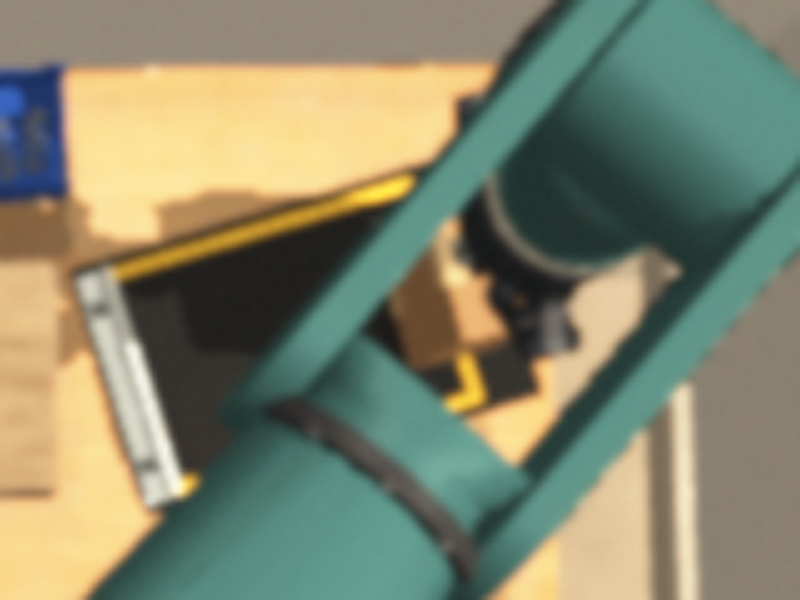

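Run:
```python
from h import *
C=np.load("C.npy")
o=np.array([355,145])
im=cv2.imread("pics/t5.png")
def P(X): return ((proj("top",X)-o+.5)*5-.5)
print("tcp",P([[.4365,-.318,.106],[.437,-.318,.2],[.437,-.318,.3]]))
c,s=np.cos(C[2]),np.sin(C[2])
for t in(0,10,17):
    a=np.radians(t); pts=[]
    for x in(.02,-.02):
        for y in(-.04,.04):
            for z in(0,.12):
                X=.02+(x-.02)*np.cos(a)+z*np.sin(a); Z=-(x-.02)*np.sin(a)+z*np.cos(a)+.002
                pts.append([C[0]+c*X-s*y,C[1]+s*X+c*y,Z])
    print(t,P(pts).round(0).tolist())
    for i,j in[(0,1),(2,3),(0,2),(1,3),(4,5),(6,7),(4,6),(5,7),(0,4),(1,5),(2,6),(3,7)]:
        q=P(pts).round().astype(int); cv2.line(im,tuple(map(int,q[i])),tuple(map(int,q[j])),{0:(255,0,0),10:(0,255,0),17:(0,0,255)}[t],1)
cv2.imwrite("pics/t5o.png",im)
```

```text
tcp [[459.89909977 260.89798473]
 [508.11033768 229.25242363]
 [567.57133159 191.51651152]]
0 [[371.0, 221.0], [422.0, 180.0], [406.0, 371.0], [460.0, 343.0], [447.0, 204.0], [504.0, 163.0], [482.0, 355.0], [542.0, 326.0]]
10 [[371.0, 221.0], [379.0, 190.0], [406.0, 371.0], [416.0, 353.0], [449.0, 202.0], [462.0, 170.0], [484.0, 353.0], [501.0, 334.0]]
17 [[371.0, 221.0], [348.0, 198.0], [406.0, 371.0], [386.0, 360.0], [449.0, 201.0], [431.0, 177.0], [484.0, 353.0], [470.0, 340.0]]
```

View pics/t5o.png

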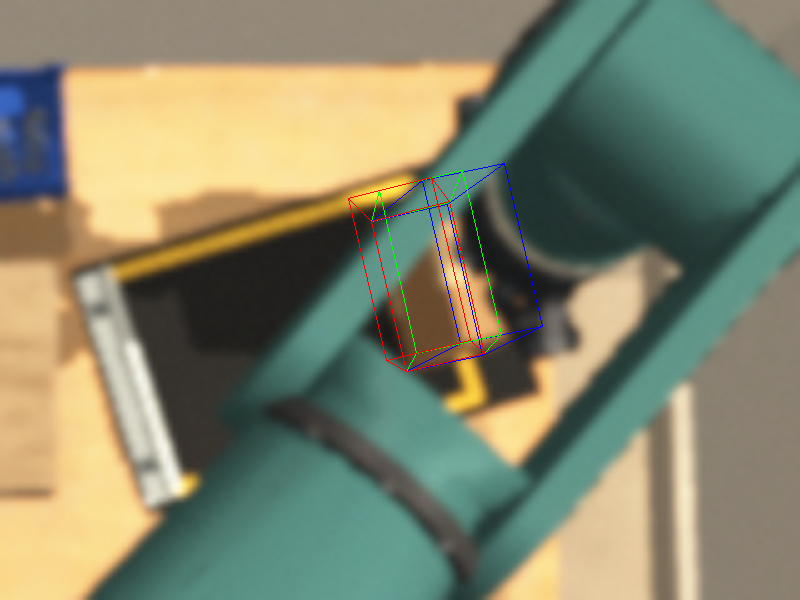

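Run:
```python
from h import *
im=bot.read_camera("top"); crop("top",im,425,175,480,225,14,"pics/t6.png")
im=bot.read_camera("scene"); crop("scene",im,330,60,490,180,5,"pics/s6.png")
print(proj("scene",[[.4365,-.318,.106],[.4379,-.3248,.122]]))
s=bot.read_state();print(s['t'],s['tool_pos'],s['contact_force'])
```

```text
[[425.98493974 148.76572427]
 [428.62238532 143.10646211]]
3.2167 [ 0.43678517 -0.31910471  0.10593605] [-0.09327827 -0.60996621 -0.45107942]
```

View pics/t6.png

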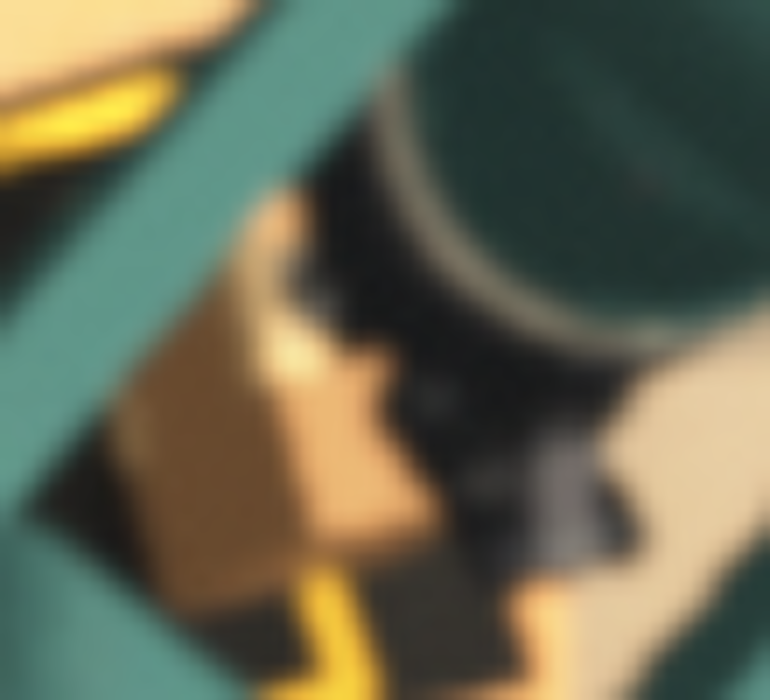

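View pics/s6.png

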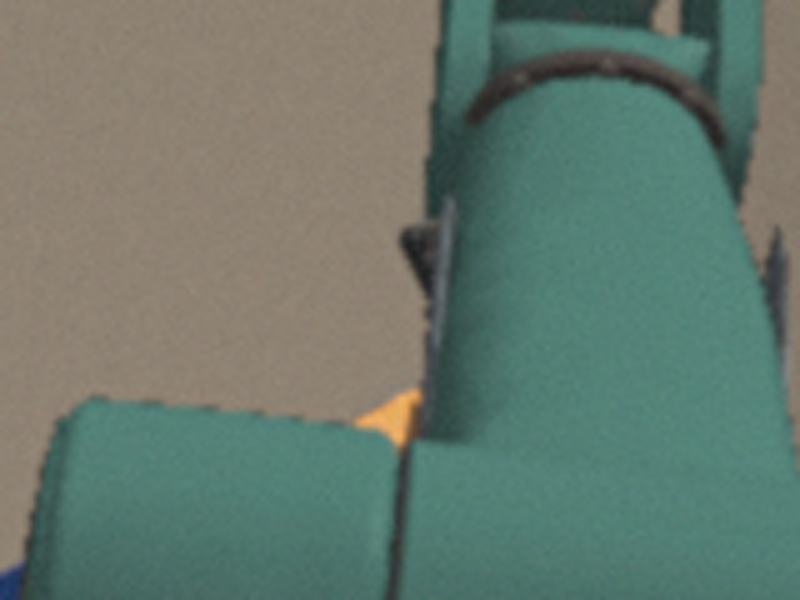

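Run:
```python
from h import *
a=cv2.imread("pics/top0.png")
im=bot.read_camera("top"); cv2.imwrite("pics/top7.png",im[:,:,::-1]); b=im[:,:,::-1]
c=np.hstack([cv2.resize(x[175:230,425:475],None,fx=8,fy=8,interpolation=cv2.INTER_NEAREST) for x in(a,b)])
cv2.imwrite("pics/cmp.png",c);print(c.shape)
s=bot.read_state();print(s['t'],s['tool_pos'],s['contact_force'],s['wrist_torque'],s['joint_positions'])
```

```text
(440, 800, 3)
3.2667 [ 0.43685439 -0.31941189  0.10594591] [ 0.08930987  0.37715681 -0.49893383] [ 0.00505992  0.03732828 -0.00899865] [-0.73153116  0.09893409  1.5501638  -0.00699972  1.48199968 -0.97353811]
```

View pics/cmp.png

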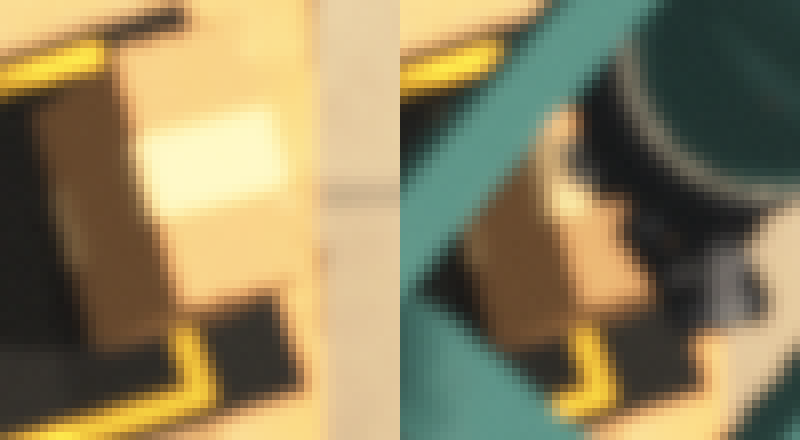

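Run:
```python
from h import *
o=np.array([355,145])
def P(X): return ((proj("top",X)-o+.5)*5-.5)
outs=[]
for n,(x,y,z),tilt in(("t3",(.4474,-.3613,.1096),.013),("t4",(.442,-.3402,.106),.013),("t5",(.4366,-.3185,.106),.012)):
    im=cv2.imread(f"pics/{n}.png")
    im=cv2.resize(im[150:350,350:650],None,fx=2.6,fy=2.6,interpolation=cv2.INTER_CUBIC)
    for h,col in((0,(0,0,255)),(.02,(0,255,0)),(.073,(255,0,0))):
        for k in(-.011,.011):
          for w in (-.012,.012):
            p=[[x+.97*w-.24*k,y+.24*w+.97*k,z+h]]
            q=(P(p)[0]-[350,150])*2.6
            cv2.circle(im,tuple(int(v) for v in q),3,col,-1)
    outs.append(im); cv2.imwrite(f"pics/{n}z.png",im)
print(outs[0].shape)
```

```text
(520, 780, 3)
```

View pics/t4z.png

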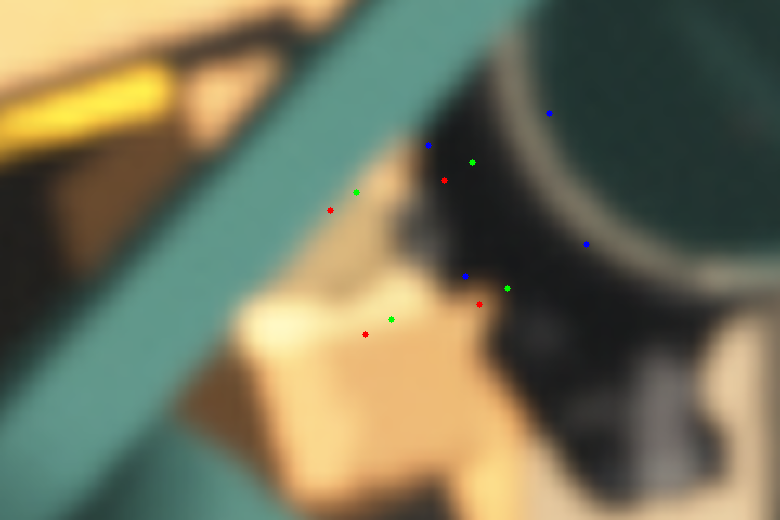

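View pics/t5z.png

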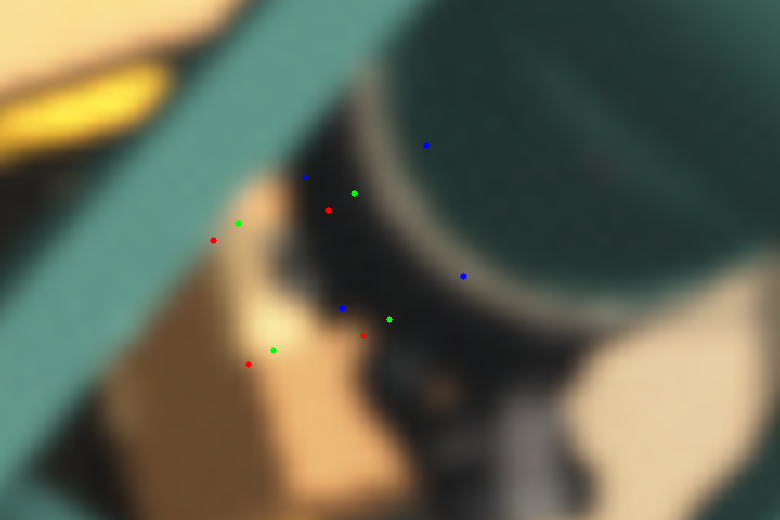

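View pics/t3z.png

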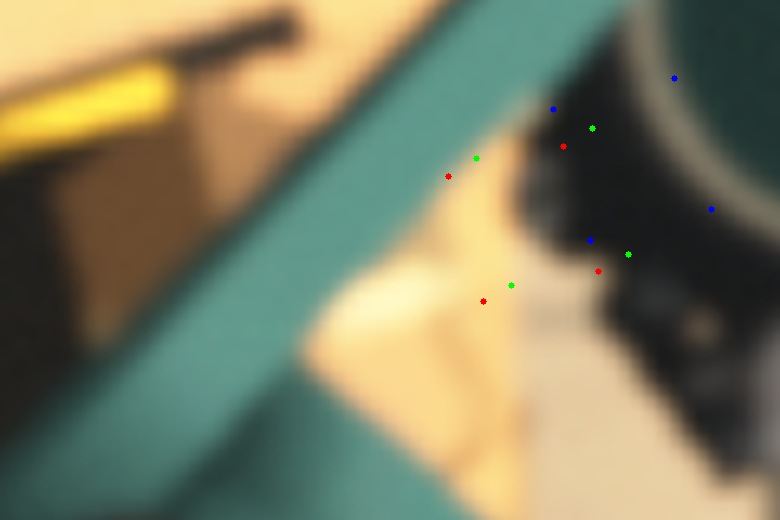

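The carton hasn't moved by a pixel: front foot corner at (437,218), top front corner at (446,214). The finger nub is drawn over its top and no force shows, so the tip seems to be passing just above the carton. I'll back out, go lower and come in again.

>>> {"fn": "move_arm", "kwargs": {"plan": [{"dx": 0.006,"dy": -0.026,"dz": 0.004,"ax": 0,"ay": 0,"az": 0,"grip": 0},{"dx": 0.006,"dy": -0.026,"dz": 0,"ax": 0,"ay": 0,"az": 0,"grip": 0},{"dx": 0.006,"dy": -0.026,"dz": 0,"ax": 0,"ay": 0,"az": 0,"grip": 0},{"dx": 0.006,"dy": -0.026,"dz": 0,"ax": 0,"ay": 0,"az": 0,"grip": 0},{"dx": 0.006,"dy": -0.026,"dz": 0,"ax": 0,"ay": 0,"az": 0,"grip": 0},{"dx": 0,"dy": 0,"dz": 0,"ax": 0,"ay": 0,"az": 0,"grip": 0}]}}

```text
t: 3.77
tool_pos: [0.453, -0.3897, 0.1081]
ee_rot: [0.007, 0.993, 0.121, 0.001]
contact_force: [-0.1, -0.4, 0.3]
grip_width: 0.0001
```

Run:
```python
from h import *
im=bot.read_camera("top"); cv2.imwrite("pics/top8.png",im[:,:,::-1]); crop("top",im,405,155,485,235,8,"pics/t8.png")
s=bot.read_state();p=s['tool_pos'];print(s['t'],p,s['contact_force'],s['joint_positions'])
print(((proj("top",[p,p+[0,0,.02]])-[405,155]+.5)*8).round())
```

```text
3.8167 [ 0.45268835 -0.38853267  0.10792208] [ 0.16575384  0.44987231 -0.18918326] [-0.80059588  0.21724528  1.41084481 -0.00623107  1.50196747 -1.04292536]
[[572. 281.]
 [591. 270.]]
```

View pics/t8.png

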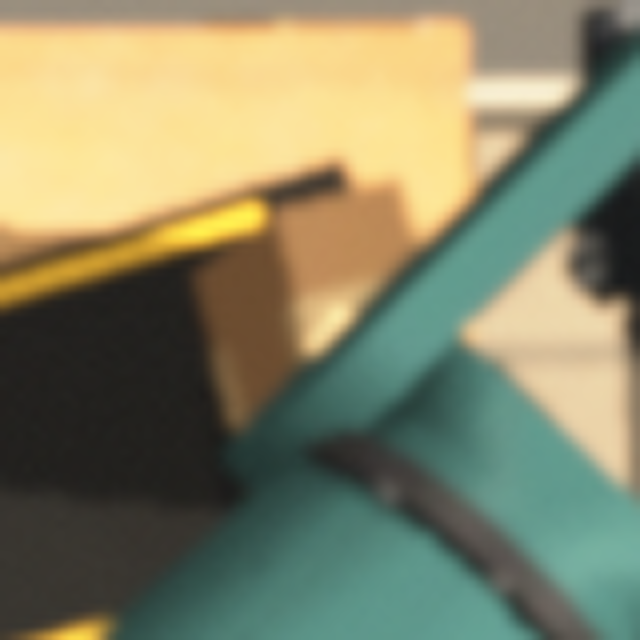

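>>> {"fn": "move_arm", "kwargs": {"plan": [{"dx": -0.002,"dy": 0,"dz": -0.02,"ax": 0,"ay": 0,"az": 0,"grip": 0},{"dx": -0.002,"dy": 0,"dz": -0.012,"ax": 0,"ay": 0,"az": 0,"grip": 0},{"dx": -0.0022,"dy": 0.0098,"dz": 0,"ax": 0,"ay": 0,"az": 0,"grip": 0},{"dx": -0.0022,"dy": 0.0098,"dz": 0,"ax": 0,"ay": 0,"az": 0,"grip": 0},{"dx": -0.0022,"dy": 0.0098,"dz": -0.001,"ax": 0,"ay": 0,"az": 0,"grip": 0},{"dx": -0.0022,"dy": 0.0098,"dz": -0.001,"ax": 0,"ay": 0,"az": 0,"grip": 0}]}}

```text
t: 4.32
tool_pos: [0.4445, -0.3651, 0.0874]
ee_rot: [0.004, 0.993, 0.121, -0.0]
contact_force: [-0.0, 0.2, 0.6]
grip_width: 0.0003
```

>>> {"fn": "move_arm", "kwargs": {"plan": [{"dx": -0.002,"dy": 0.0098,"dz": 0,"ax": 0,"ay": 0,"az": 0,"grip": 0},{"dx": -0.002,"dy": 0.0098,"dz": 0,"ax": 0,"ay": 0,"az": 0,"grip": 0},{"dx": -0.002,"dy": 0.0098,"dz": 0,"ax": 0,"ay": 0,"az": 0,"grip": 0}]}}

```text
t: 4.57
tool_pos: [0.4414, -0.3479, 0.0881]
ee_rot: [0.005, 0.993, 0.122, 0.0]
contact_force: [0.3, -1.0, 1.1]
grip_width: 0.0
```

Run:
```python
from h import *
im=bot.read_camera("top"); cv2.imwrite("pics/top9.png",im[:,:,::-1]); crop("top",im,405,155,485,235,8,"pics/t9.png")
s=bot.read_state();p=s['tool_pos'];print(s['t'],p,s['contact_force'],s['wrist_torque'])
print(((proj("top",[p,p+[0,0,.02]])-[405,155]+.5)*8).round())
```

```text
4.6167 [ 0.44130633 -0.34681679  0.08821004] [-0.17236579  1.08336708  0.48510927] [0.0315673  0.00127531 0.00026409]
[[417. 330.]
 [434. 320.]]
```

View pics/t9.png

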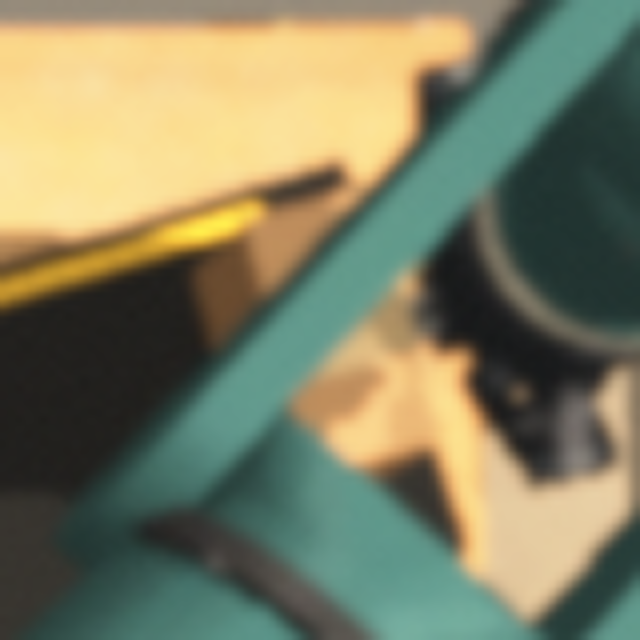

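The top front corner has moved from (272,212) to (250,225), so the carton is tilting a few degrees with its foot edge in place. I'll carry on.

>>> {"fn": "move_arm", "kwargs": {"plan": [{"dx": -0.0022,"dy": 0.0098,"dz": 0,"ax": 0,"ay": 0,"az": 0,"grip": 0},{"dx": -0.0022,"dy": 0.0098,"dz": 0,"ax": 0,"ay": 0,"az": 0,"grip": 0},{"dx": -0.0022,"dy": 0.0098,"dz": 0,"ax": 0,"ay": 0,"az": 0,"grip": 0}]}}

```text
t: 4.87
tool_pos: [0.4382, -0.3315, 0.0891]
ee_rot: [0.005, 0.993, 0.122, 0.001]
contact_force: [-0.7, 0.5, -0.4]
grip_width: 0.0001
```

Run:
```python
from h import *
im=bot.read_camera("top"); cv2.imwrite("pics/top10.png",im[:,:,::-1]); crop("top",im,365,155,485,245,6,"pics/t10.png")
s=bot.read_state();p=s['tool_pos'];print(s['t'],p,s['contact_force'],s['wrist_torque'])
```

```text
4.9167 [ 0.43799848 -0.33035703  0.08904463] [-1.4353688   0.96836166 -1.10763358] [0.01282826 0.02750689 0.04902326]
```

View pics/t10.png

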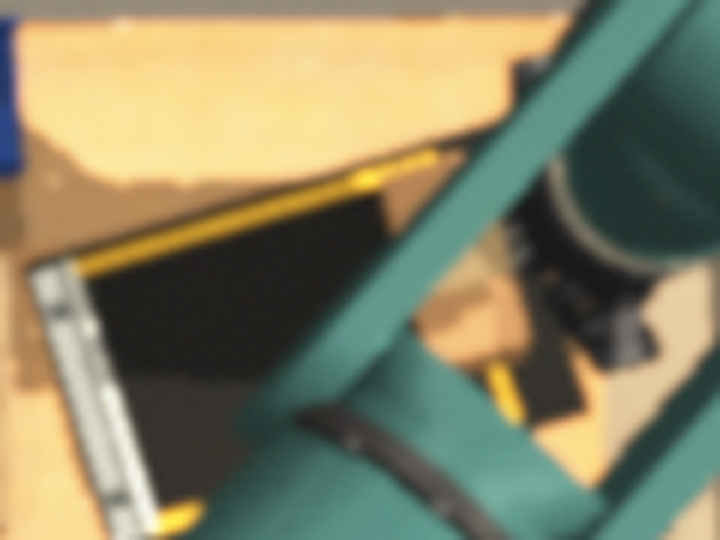

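It is tilted about 13° now: top edge at (380,190), foot edge still in place. A few more rows.

>>> {"fn": "move_arm", "kwargs": {"plan": [{"dx": -0.0022,"dy": 0.0098,"dz": 0,"ax": 0,"ay": 0,"az": 0,"grip": 0},{"dx": -0.0022,"dy": 0.0098,"dz": 0,"ax": 0,"ay": 0,"az": 0,"grip": 0},{"dx": -0.0022,"dy": 0.0098,"dz": 0,"ax": 0,"ay": 0,"az": 0,"grip": 0}]}}

```text
t: 5.17
tool_pos: [0.4344, -0.3148, 0.089]
ee_rot: [0.005, 0.993, 0.122, 0.001]
contact_force: [-0.5, 0.4, -0.3]
grip_width: -0.0001
```

Run:
```python
from h import *
im=bot.read_camera("top"); cv2.imwrite("pics/top11.png",im[:,:,::-1]); crop("top",im,365,155,485,245,6,"pics/t11.png")
s=bot.read_state();p=s['tool_pos'];print(s['t'],p,s['contact_force'],s['wrist_torque'])
```

```text
5.2167 [ 0.43421166 -0.31371657  0.08894405] [-0.55140925  0.69946263 -0.18622367] [0.01243235 0.00617928 0.00581024]
```

View pics/t11.png

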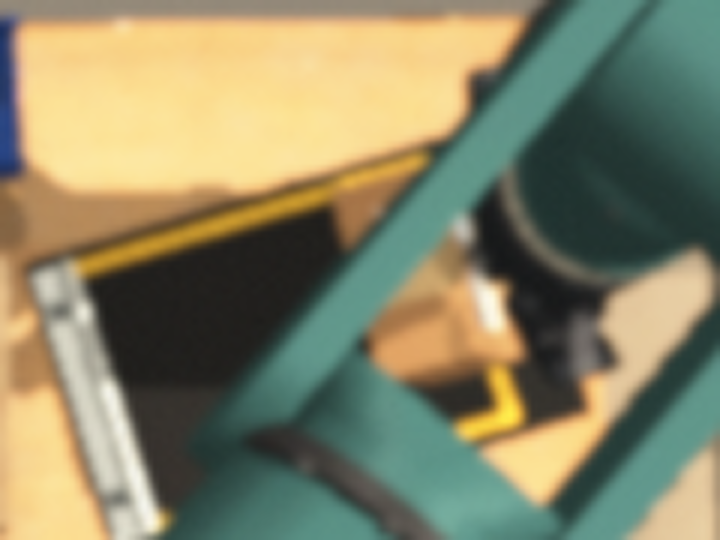

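The white label on the back is coming into view at (490,300). It should be near the balance point.

>>> {"fn": "move_arm", "kwargs": {"plan": [{"dx": -0.0022,"dy": 0.0098,"dz": 0,"ax": 0,"ay": 0,"az": 0,"grip": 0},{"dx": -0.0022,"dy": 0.0098,"dz": 0,"ax": 0,"ay": 0,"az": 0,"grip": 0},{"dx": 0,"dy": 0,"dz": 0,"ax": 0,"ay": 0,"az": 0,"grip": 0},{"dx": 0,"dy": 0,"dz": 0,"ax": 0,"ay": 0,"az": 0,"grip": 0},{"dx": 0,"dy": 0,"dz": 0,"ax": 0,"ay": 0,"az": 0,"grip": 0},{"dx": 0,"dy": 0,"dz": 0,"ax": 0,"ay": 0,"az": 0,"grip": 0}]}}

```text
t: 5.72
tool_pos: [0.4317, -0.3024, 0.0889]
ee_rot: [0.004, 0.992, 0.123, 0.001]
contact_force: [0.2, -0.6, -0.0]
grip_width: 0.0001
```

Run:
```python
from h import *
im=bot.read_camera("top"); cv2.imwrite("pics/top12.png",im[:,:,::-1]); crop("top",im,365,155,485,245,6,"pics/t12.png")
s=bot.read_state();p=s['tool_pos'];print(s['t'],p,s['contact_force'],s['wrist_torque'])
```

```text
5.7667 [ 0.43169089 -0.30237276  0.08888998] [ 0.08212228  0.19415159 -0.37168219] [-0.04641285  0.01986229 -0.00656874]
```

View pics/t12.png

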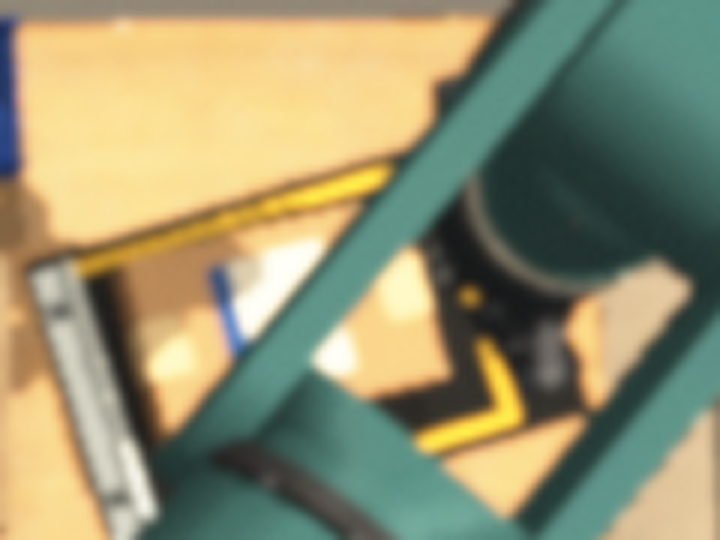

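It has fallen flat with the label up, as the white patch with the blue bar at (225,300) shows. I'll back away and measure.

>>> {"fn": "move_arm", "kwargs": {"plan": [{"dx": 0.008,"dy": -0.036,"dz": 0.01,"ax": 0,"ay": 0,"az": 0,"grip": 40},{"dx": 0.01,"dy": -0.044,"dz": 0,"ax": 0,"ay": 0,"az": 0,"grip": 40},{"dx": 0.01,"dy": -0.044,"dz": 0,"ax": 0,"ay": 0,"az": 0,"grip": 40},{"dx": 0.01,"dy": -0.044,"dz": 0,"ax": 0,"ay": 0,"az": 0,"grip": 40},{"dx": 0.01,"dy": -0.044,"dz": 0,"ax": 0,"ay": 0,"az": 0,"grip": 40},{"dx": 0,"dy": 0,"dz": 0,"ax": 0,"ay": 0,"az": 0,"grip": 40}]}}

```text
t: 6.27
tool_pos: [0.4564, -0.4125, 0.0938]
ee_rot: [0.004, 0.992, 0.123, 0.001]
contact_force: [-0.3, -0.5, 0.2]
grip_width: 0.0404
```

Run:
```python
from h import *
im=bot.read_camera("top"); cv2.imwrite("pics/top13.png",im[:,:,::-1]); crop("top",im,365,155,485,245,6,"pics/t13.png")
im=bot.read_camera("scene"); cv2.imwrite("pics/scene13.png",im[:,:,::-1])
s=bot.read_state();p=s['tool_pos'];print(s['t'],p,s['contact_force'],s['grip_width'])
```

```text
6.3667 [ 0.45592647 -0.40916905  0.09364992] [-0.82609321  0.56983775 -0.39219812] 0.040140594783689455
```

View pics/t13.png

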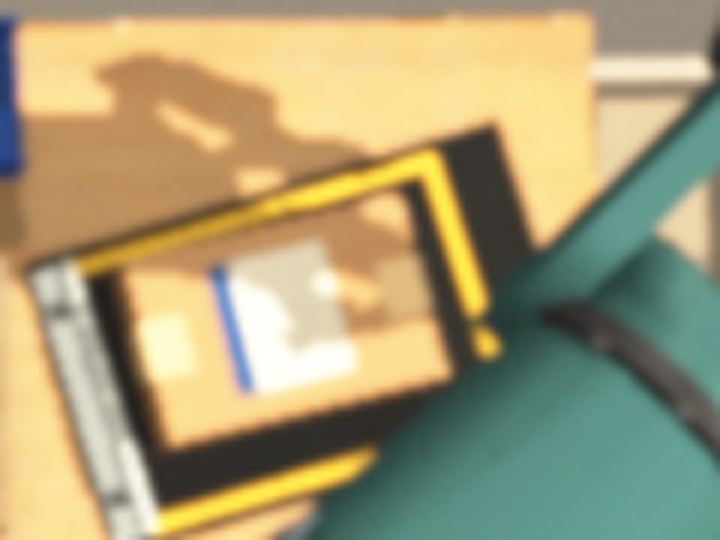

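View pics/scene13.png

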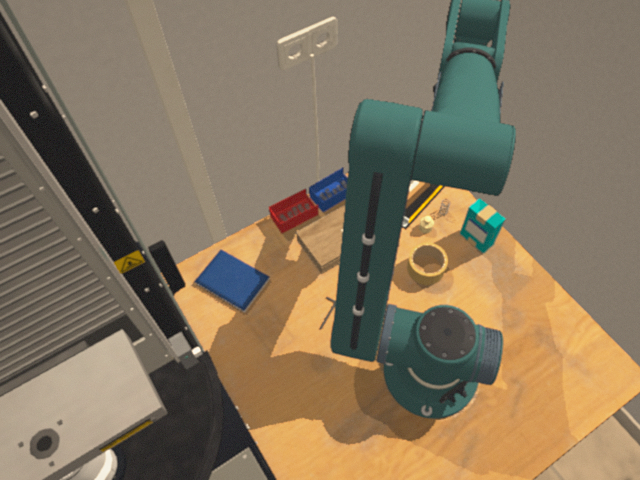

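```bash
cat > fit.py <<'E'
from h import *
from scipy.optimize import least_squares
def mk(o,s): return lambda u,v:((u+.5)/s-.5+o[0],(v+.5)/s-.5+o[1])
def f(p,L):
    c,s=np.cos(p[2]),np.sin(p[2]);out=[]
    for a,v,z,uv in L:
        d=ray("top",uv,z)[:2]-p[:2]; out.append(([c,s]@d if a==0 else [-s,c]@d)-v)
    return np.array(out)*1e3
def fit(L,x0):
    r=least_squares(f,x0,args=(L,),loss='soft_l1');print(r.x.round(4),np.degrees(r.x[2]).round(2),f(r.x,L).round(1));return r.x
def rel(C,B):
    d=C[:2]-B[:2];c,s=np.cos(B[2]),np.sin(B[2]);return np.array([c*d[0]+s*d[1],-s*d[0]+c*d[1],np.degrees(C[2]-B[2])]).round(4)
E
python3 - <<'E'
from fit import *
d=mk((365,155),6)
m=.002
# tape centre lines and mat edges, stop face top edge
L=[(1,-.058,m,d(90,263)),(1,-.058,m,d(430,160)),(0,-.083,m,d(436,180)),(0,-.083,m,d(482,305)),(1,.058,m,d(165,522)),(1,.058,m,d(365,463)),
(0,-.117,m,d(497,130)),(0,-.117,m,d(530,235)),(1,-.067,m,d(490,127)),(0,.08,.021,d(82,285)),(0,.08,.021,d(155,510))]
B=fit(L,np.load("B.npy"))
t=.042
L=[(0,.06,t,d(124,300)),(0,.06,t,d(160,425)),(1,.04,t,d(175,445)),(1,.04,t,d(440,383)),(0,-.06,t,d(417,220)),(0,-.06,t,d(448,360)),(1,-.04,t,d(140,262)),(1,-.04,t,d(395,190))]
C=fit(L,[.41,-.26,1.8]);print("mid in bay",rel(C,B))
np.save("B.npy",B);np.save("Cm.npy",C)
u=np.array([np.cos(C[2]),np.sin(C[2])]);print("u",u,"ub",np.cos(B[2]),np.sin(B[2]),"foot",C[:2]-.06*u)
E
```

```text
[ 0.413  -0.2534  1.8524] 106.13 [-0.5 -0.6  0.2 -2.2 -0.3  0.4  2.5  2.8  2.2 -0.4 -1.4]
[ 0.4185 -0.2456  1.8103] 103.72 [ 3.   2.  -0.9  1.6 -4.7 -1.7  0.9 -1.7]
mid in bay [ 0.006  -0.0074 -2.4078]
u [-0.23725471  0.97144748] ub -0.2778570883922985 0.9606224224065116 foot [ 0.43268681 -0.30387309]
```

The carton lies with its mid at bay (6, −7) mm, yaw −2.4°, inside the outline, its top end about 14 mm short of the stop. Next I bring two open fingertips down behind the foot.

>>> {"fn": "move_arm", "kwargs": {"plan": [{"dx": -0.007,"dy": 0.045,"dz": 0,"ax": 0,"ay": 0,"az": 0.022,"grip": 40},{"dx": -0.007,"dy": 0.045,"dz": 0,"ax": 0,"ay": 0,"az": 0,"grip": 40},{"dx": -0.007,"dy": 0.042,"dz": 0,"ax": 0,"ay": 0,"az": 0,"grip": 40},{"dx": 0,"dy": 0,"dz": -0.04,"ax": 0,"ay": 0,"az": 0,"grip": 40},{"dx": 0,"dy": 0,"dz": -0.04,"ax": 0,"ay": 0,"az": 0,"grip": 40},{"dx": 0,"dy": 0,"dz": 0,"ax": 0,"ay": 0,"az": 0,"grip": 40}]}}

```text
t: 6.87
tool_pos: [0.4442, -0.3357, 0.0537]
ee_rot: [0.002, 0.99, 0.143, 0.001]
contact_force: [0.7, 1.0, -0.5]
grip_width: 0.04
```

>>> {"fn": "move_arm", "kwargs": {"plan": [{"dx": 0.0,"dy": -0.008,"dz": -0.03,"ax": 0,"ay": 0,"az": 0,"grip": 40},{"dx": 0,"dy": 0,"dz": -0.03,"ax": 0,"ay": 0,"az": 0,"grip": 40},{"dx": 0,"dy": 0,"dz": -0.02,"ax": 0,"ay": 0,"az": 0,"grip": 40},{"dx": 0,"dy": 0,"dz": 0,"ax": 0,"ay": 0,"az": 0,"grip": 40}]}}

```text
t: 7.2
tool_pos: [0.4446, -0.3372, 0.0153]
ee_rot: [0.002, 0.99, 0.144, 0.002]
contact_force: [-0.3, 0.5, 0.1]
grip_width: 0.0398
```

Run:
```python
from h import *
im=bot.read_camera("top"); cv2.imwrite("pics/top14.png",im[:,:,::-1]); crop("top",im,365,155,485,245,6,"pics/t14.png")
s=bot.read_state();p=s['tool_pos'];print(s['t'],p,s['contact_force'],s['grip_width'])
B=np.load("B.npy");d=p[:2]-B[:2];c,s_=np.cos(B[2]),np.sin(B[2]);print(c*d[0]+s_*d[1],-s_*d[0]+c*d[1])
```

```text
7.25 [ 0.44522558 -0.33766416  0.01649699] [-0.62396166 -0.5486501  -0.21279522] 0.04008852317029954
-0.0899234162130001 -0.007568156634288701
```

View pics/t14.png

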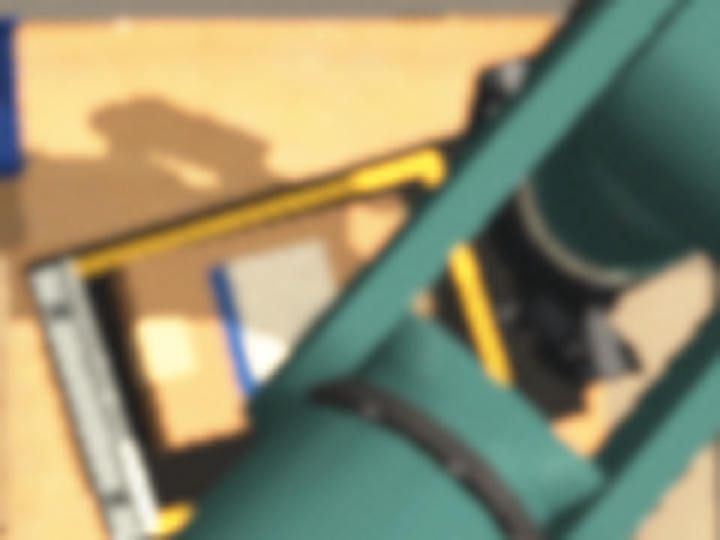

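>>> {"fn": "move_arm", "kwargs": {"plan": [{"dx": -0.0028,"dy": 0.0096,"dz": -0.006,"ax": 0,"ay": 0,"az": 0,"grip": 40},{"dx": -0.0028,"dy": 0.0096,"dz": -0.002,"ax": 0,"ay": 0,"az": 0,"grip": 40},{"dx": -0.0028,"dy": 0.0096,"dz": 0,"ax": 0,"ay": 0,"az": 0,"grip": 40},{"dx": -0.0028,"dy": 0.0096,"dz": 0,"ax": 0,"ay": 0,"az": 0,"grip": 40},{"dx": -0.0028,"dy": 0.0096,"dz": 0,"ax": 0,"ay": 0,"az": 0,"grip": 40},{"dx": -0.0028,"dy": 0.0096,"dz": 0,"ax": 0,"ay": 0,"az": 0,"grip": 40}]}}

```text
t: 7.75
tool_pos: [0.4384, -0.3085, 0.0171]
ee_rot: [0.006, 0.99, 0.144, 0.005]
contact_force: [0.5, -0.2, -0.8]
grip_width: 0.04
```

```bash
cat > look.py <<'E'
import sys
from h import *
n=sys.argv[1]
im=bot.read_camera("top"); cv2.imwrite(f"pics/top{n}.png",im[:,:,::-1]); crop("top",im,365,155,485,245,6,f"pics/t{n}.png")
s=bot.read_state();p=s['tool_pos'];print(s['t'],p,s['contact_force'],s['grip_width'])
B=np.load("B.npy");d=p[:2]-B[:2];c,s_=np.cos(B[2]),np.sin(B[2]);print(c*d[0]+s_*d[1],-s_*d[0]+c*d[1])
E
python3 look.py 15
```

```text
7.8 [ 0.43814176 -0.30740667  0.0170518 ] [ 0.45239647  1.70062355 -0.25447371] 0.039940213954902354
-0.05888910232058326 -0.009170539101247242
```

View pics/t15.png

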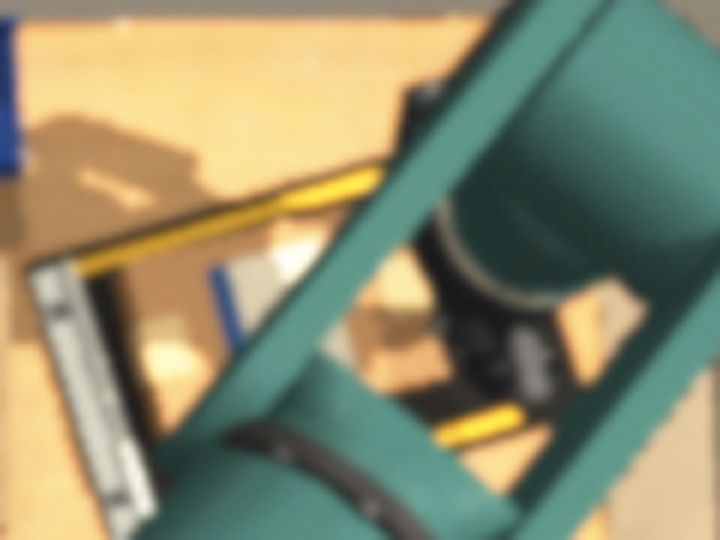

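>>> {"fn": "move_arm", "kwargs": {"plan": [{"dx": -0.0035,"dy": 0.006,"dz": -0.002,"ax": 0,"ay": 0,"az": 0,"grip": 40},{"dx": -0.003,"dy": 0.006,"dz": -0.002,"ax": 0,"ay": 0,"az": 0,"grip": 40},{"dx": -0.002,"dy": 0.006,"dz": -0.001,"ax": 0,"ay": 0,"az": 0,"grip": 40}]}}

```text
t: 8.05
tool_pos: [0.4339, -0.2978, 0.0151]
ee_rot: [0.006, 0.989, 0.145, 0.006]
contact_force: [0.4, -0.1, -0.0]
grip_width: 0.0399
```

```bash
python3 look.py 16
```

```text
8.1 [ 0.4335903  -0.29702704  0.0148818 ] [-0.47435066  0.89714699 -0.28971611] 0.0402744922933945
-0.047653539502388154 -0.007682358198507424
```

View pics/t16.png

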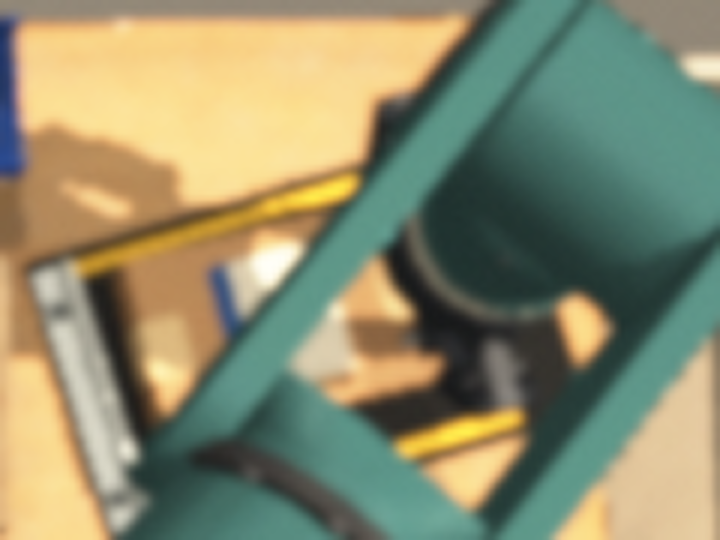

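The carton still hasn't moved (blue bar at (225,300)), though by the numbers the tip should already be 15 mm into it. As in the first try, the fingertips seem to sit higher than reported. I'll back off and find the mat by touch.

>>> {"fn": "move_arm", "kwargs": {"plan": [{"dx": 0.0056,"dy": -0.0192,"dz": 0.002,"ax": 0,"ay": 0,"az": 0,"grip": 0},{"dx": 0.0084,"dy": -0.0288,"dz": 0,"ax": 0,"ay": 0,"az": 0,"grip": 0},{"dx": 0.0084,"dy": -0.0288,"dz": 0,"ax": 0,"ay": 0,"az": 0,"grip": 0},{"dx": 0.0056,"dy": -0.0192,"dz": 0,"ax": 0,"ay": 0,"az": 0,"grip": 0},{"dx": 0,"dy": 0,"dz": -0.004,"ax": 0,"ay": 0,"az": 0,"grip": 0},{"dx": 0,"dy": 0,"dz": -0.004,"ax": 0,"ay": 0,"az": 0,"grip": 0}]}}

```text
t: 8.6
tool_pos: [0.4489, -0.3497, 0.0121]
ee_rot: [0.006, 0.989, 0.145, 0.006]
contact_force: [0.3, 0.7, 0.3]
grip_width: -0.0001
```

```bash
python3 look.py 17
```

```text
8.65 [ 0.44855407 -0.3494146   0.01154427] [-0.34026261 -0.76934348 -0.54139348] -0.00010188733693256474
-0.10213599802823164 -0.007500629824198305
```

View pics/t17.png

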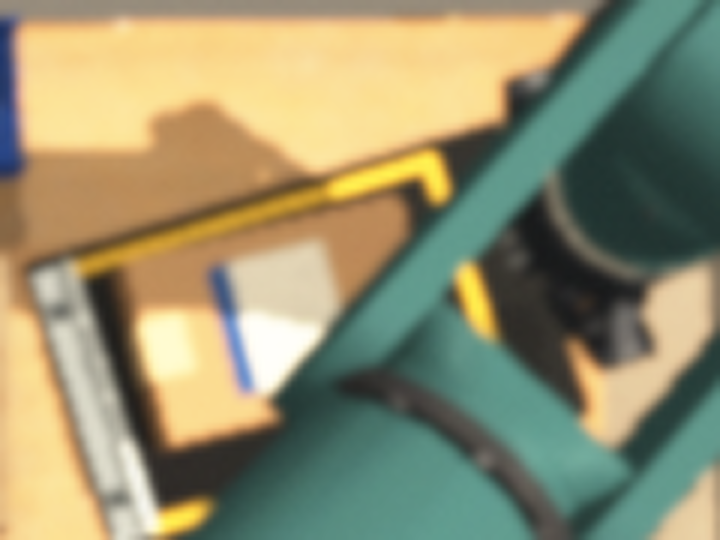

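The carton is unmoved. Now I'll lower in 2 mm steps, watching the force.

>>> {"fn": "move_arm", "kwargs": {"plan": [{"dx": 0,"dy": 0,"dz": -0.005,"ax": 0,"ay": 0,"az": 0,"grip": 0},{"dx": 0,"dy": 0,"dz": -0.005,"ax": 0,"ay": 0,"az": 0,"grip": 0},{"dx": 0,"dy": 0,"dz": 0,"ax": 0,"ay": 0,"az": 0,"grip": 0}]}}

```text
t: 8.9
tool_pos: [0.4478, -0.348, 0.0052]
ee_rot: [0.005, 0.989, 0.145, 0.005]
contact_force: [-0.2, -0.1, -0.2]
grip_width: -0.0003
```

>>> {"fn": "move_arm", "kwargs": {"plan": [{"dx": 0,"dy": 0,"dz": -0.005,"ax": 0,"ay": 0,"az": 0,"grip": 0}]}}

```text
t: 8.98
tool_pos: [0.448, -0.3477, 0.0029]
ee_rot: [0.005, 0.989, 0.145, 0.005]
contact_force: [0.6, 0.1, 0.4]
grip_width: 0.0
```

>>> {"fn": "move_arm", "kwargs": {"plan": [{"dx": 0,"dy": 0,"dz": -0.005,"ax": 0,"ay": 0,"az": 0,"grip": 0}]}}

```text
t: 9.07
tool_pos: [0.4479, -0.3473, 0.0001]
ee_rot: [0.005, 0.989, 0.146, 0.005]
contact_force: [-0.4, 0.2, 0.2]
grip_width: -0.0003
```

The reported z is now 0.000 against a mat top of 0.002, and there's no contact. The reading is biased. I'll keep going gently.

>>> {"fn": "move_arm", "kwargs": {"plan": [{"dx": 0,"dy": 0,"dz": -0.005,"ax": 0,"ay": 0,"az": 0,"grip": 0},{"dx": 0,"dy": 0,"dz": -0.005,"ax": 0,"ay": 0,"az": 0,"grip": 0}]}}

```text
t: 9.23
tool_pos: [0.4478, -0.3467, -0.0054]
ee_rot: [0.005, 0.989, 0.146, 0.005]
contact_force: [-0.6, 0.6, -0.2]
grip_width: 0.0004
```

>>> {"fn": "move_arm", "kwargs": {"plan": [{"dx": 0,"dy": 0,"dz": -0.005,"ax": 0,"ay": 0,"az": 0,"grip": 0}]}}

```text
t: 9.32
tool_pos: [0.4478, -0.3466, -0.0081]
ee_rot: [0.005, 0.989, 0.146, 0.005]
contact_force: [-0.7, 1.2, -0.8]
grip_width: 0.0001
```

>>> {"fn": "move_arm", "kwargs": {"plan": [{"dx": 0,"dy": 0,"dz": -0.005,"ax": 0,"ay": 0,"az": 0,"grip": 0}]}}

```text
t: 9.4
tool_pos: [0.4478, -0.3465, -0.0109]
ee_rot: [0.005, 0.989, 0.146, 0.005]
contact_force: [0.2, -0.2, -0.2]
grip_width: -0.0003
```

>>> {"fn": "move_arm", "kwargs": {"plan": [{"dx": 0,"dy": 0,"dz": -0.004,"ax": 0,"ay": 0,"az": 0,"grip": 0}]}}

```text
t: 9.48
tool_pos: [0.4477, -0.3464, -0.0134]
ee_rot: [0.005, 0.989, 0.146, 0.005]
contact_force: [-0.5, -0.6, 0.0]
grip_width: 0.0001
```

There's still no contact at −13 mm, so the reading is low by more than 15 mm, which matches the first try passing over the carton. The true tip is now at roughly 5–20 mm, a good pushing height. I'll push here with the fingers opened to 40 mm.

>>> {"fn": "move_arm", "kwargs": {"plan": [{"dx": -0.0028,"dy": 0.0096,"dz": 0,"ax": 0,"ay": 0,"az": 0,"grip": 40},{"dx": -0.0028,"dy": 0.0096,"dz": 0,"ax": 0,"ay": 0,"az": 0,"grip": 40},{"dx": -0.0028,"dy": 0.0096,"dz": 0,"ax": 0,"ay": 0,"az": 0,"grip": 40},{"dx": -0.0028,"dy": 0.0096,"dz": 0,"ax": 0,"ay": 0,"az": 0,"grip": 40},{"dx": -0.0028,"dy": 0.0096,"dz": 0,"ax": 0,"ay": 0,"az": 0,"grip": 40}]}}

```text
t: 9.9
tool_pos: [0.4399, -0.3206, -0.014]
ee_rot: [0.005, 0.989, 0.146, 0.005]
contact_force: [-0.5, -0.4, -0.3]
grip_width: 0.04
```

```bash
python3 look.py 18
```

```text
9.95 [ 0.43947566 -0.31941537 -0.01417964] [-1.08751018  0.71797179  0.11592592] 0.04024535575320303
-0.07079556597824369 -0.007115209112412639
```

View pics/t18.png

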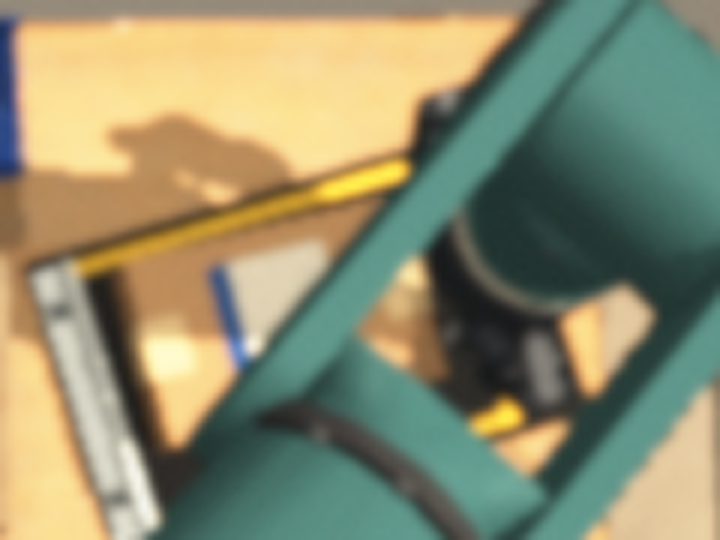

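>>> {"fn": "move_arm", "kwargs": {"plan": [{"dx": -0.0022,"dy": 0.0077,"dz": 0,"ax": 0,"ay": 0,"az": 0,"grip": 40},{"dx": -0.0022,"dy": 0.0077,"dz": 0,"ax": 0,"ay": 0,"az": 0,"grip": 40}]}}

```text
t: 10.12
tool_pos: [0.4375, -0.3115, -0.0137]
ee_rot: [0.005, 0.989, 0.146, 0.005]
contact_force: [-0.1, 0.1, 0.4]
grip_width: 0.0399
```

>>> {"fn": "move_arm", "kwargs": {"plan": [{"dx": -0.0022,"dy": 0.0077,"dz": 0,"ax": 0,"ay": 0,"az": 0,"grip": 40}]}}

```text
t: 10.2
tool_pos: [0.4365, -0.3075, -0.0135]
ee_rot: [0.005, 0.989, 0.146, 0.005]
contact_force: [-0.7, -0.5, 0.3]
grip_width: 0.0401
```

```bash
python3 look.py 19
```

```text
10.25 [ 0.43623023 -0.30657395 -0.01356888] [-0.01327786  0.21122347  0.13592065] 0.0401517817010627
-0.05755803553580683 -0.007565659702131744
```

View pics/t19.png

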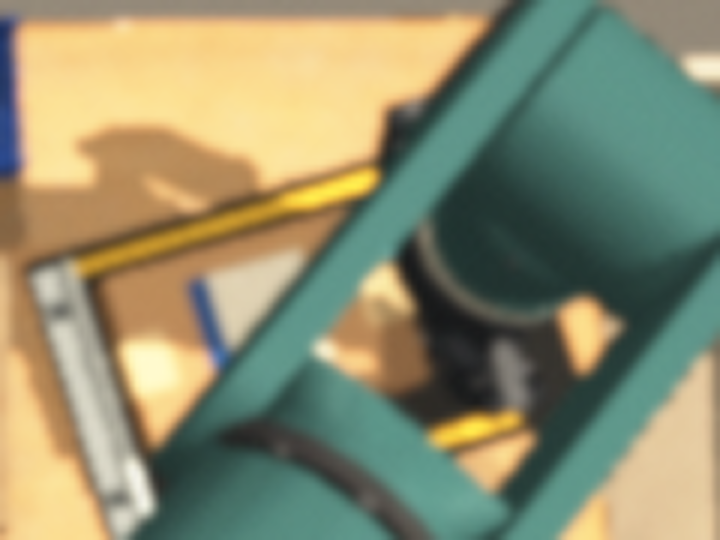

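It is moving: the blue bar went from (215,268) to (195,285), about 9 mm. Roughly 5 mm remain, so I'll go slowly and watch the force.

>>> {"fn": "move_arm", "kwargs": {"plan": [{"dx": -0.0015,"dy": 0.005,"dz": 0,"ax": 0,"ay": 0,"az": 0,"grip": 40},{"dx": -0.0011,"dy": 0.0038,"dz": 0,"ax": 0,"ay": 0,"az": 0,"grip": 40}]}}

```text
t: 10.42
tool_pos: [0.435, -0.3021, -0.0133]
ee_rot: [0.005, 0.989, 0.146, 0.005]
contact_force: [0.0, 0.3, -0.9]
grip_width: 0.0402
```

```bash
python3 look.py 20
```

```text
10.4667 [ 0.43493084 -0.30180012 -0.01333237] [ 0.42399403  0.11587388 -0.088902  ] 0.04017657577738665
-0.052611146620486944 -0.007643869704160623
```

View pics/t20.png

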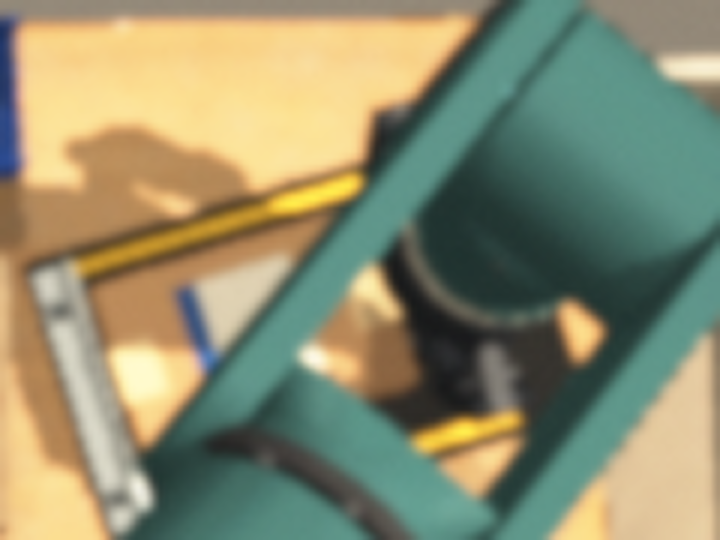

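>>> {"fn": "move_arm", "kwargs": {"plan": [{"dx": -0.0011,"dy": 0.0038,"dz": 0,"ax": 0,"ay": 0,"az": 0,"grip": 40}]}}

```text
t: 10.55
tool_pos: [0.4348, -0.3015, -0.0128]
ee_rot: [0.007, 0.989, 0.146, 0.005]
contact_force: [0.9, -7.1, 1.3]
grip_width: 0.0397
```

>>> {"fn": "move_arm", "kwargs": {"plan": [{"dx": -0.0008,"dy": 0.0028,"dz": 0,"ax": 0,"ay": 0,"az": 0,"grip": 40}]}}

```text
t: 10.63
tool_pos: [0.4348, -0.3017, -0.0122]
ee_rot: [0.009, 0.989, 0.146, 0.006]
contact_force: [1.3, -4.6, -0.0]
grip_width: 0.0398
```

```bash
python3 look.py 21
```

```text
10.6833 [ 0.43482573 -0.3016318  -0.01209229] [-0.0785335  -3.8907917  -0.03114408] 0.03984940544435578
-0.05242025031049619 -0.007589675415198628
```

View pics/t21.png

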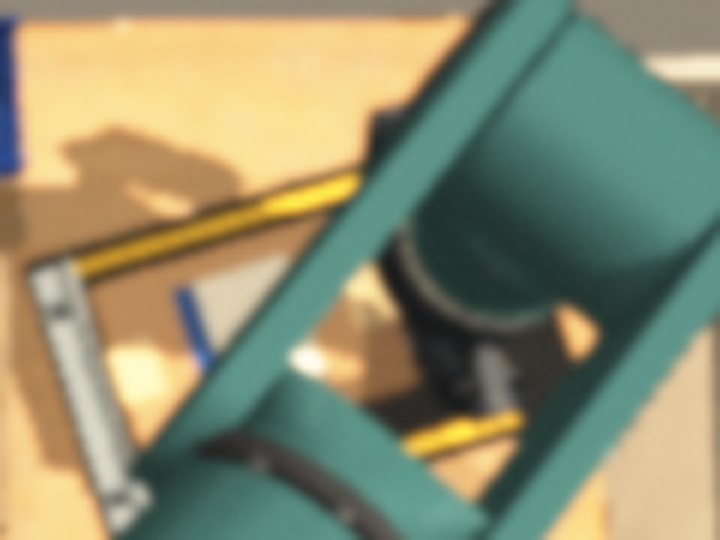

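A reaction of about 7 N with the tool no longer advancing means the carton is at the stop. One more gentle press to square it, then I'll retreat and look.

>>> {"fn": "move_arm", "kwargs": {"plan": [{"dx": -0.0014,"dy": 0.0048,"dz": 0,"ax": 0,"ay": 0,"az": 0,"grip": 40},{"dx": -0.0014,"dy": 0.0048,"dz": 0,"ax": 0,"ay": 0,"az": 0,"grip": 40}]}}

```text
t: 10.85
tool_pos: [0.4348, -0.3018, -0.0102]
ee_rot: [0.014, 0.989, 0.146, 0.007]
contact_force: [0.5, -7.8, 0.2]
grip_width: 0.0398
```

>>> {"fn": "move_arm", "kwargs": {"plan": [{"dx": 0.0056,"dy": -0.0192,"dz": 0,"ax": 0,"ay": 0,"az": 0,"grip": 40},{"dx": 0.0112,"dy": -0.0384,"dz": 0,"ax": 0,"ay": 0,"az": 0,"grip": 40},{"dx": 0.0112,"dy": -0.0384,"dz": 0.05,"ax": 0,"ay": 0,"az": 0,"grip": 40},{"dx": 0,"dy": 0,"dz": 0.07,"ax": 0,"ay": 0,"az": 0,"grip": 40},{"dx": 0,"dy": 0,"dz": 0.07,"ax": 0,"ay": 0,"az": 0,"grip": 40},{"dx": 0,"dy": 0,"dz": 0.07,"ax": 0,"ay": 0,"az": 0,"grip": 40},{"dx": 0,"dy": -0.07,"dz": 0.06,"ax": 0,"ay": 0,"az": 0,"grip": 40},{"dx": 0,"dy": -0.07,"dz": 0,"ax": 0,"ay": 0,"az": 0,"grip": 40},{"dx": -0.03,"dy": -0.07,"dz": 0,"ax": 0,"ay": 0,"az": 0,"grip": 40},{"dx": -0.05,"dy": -0.06,"dz": 0,"ax": 0,"ay": 0,"az": 0,"grip": 40},{"dx": -0.06,"dy": -0.03,"dz": 0,"ax": 0,"ay": 0,"az": 0,"grip": 40},{"dx": -0.07,"dy": 0,"dz": 0,"ax": 0,"ay": 0,"az": 0,"grip": 40},{"dx": -0.07,"dy": 0,"dz": 0,"ax": 0,"ay": 0,"az": 0,"grip": 40},{"dx": -0.07,"dy": 0,"dz": 0,"ax": 0,"ay": 0,"az": 0,"grip": 40},{"dx": 0,"dy": 0,"dz": 0,"ax": 0,"ay": 0,"az": 0,"grip": 40}]}}

```text
t: 12.1
tool_pos: [0.2654, -0.4961, 0.1465]
ee_rot: [-0.003, 0.989, 0.151, 0.006]
contact_force: [0.8, 0.9, 0.2]
grip_width: 0.0396
```

```bash
python3 look.py 22
python3 - <<'E'
from h import *
im=bot.read_camera("scene"); cv2.imwrite("pics/scene22.png",im[:,:,::-1])
E
```

```text
12.15 [ 0.2679151  -0.495991    0.14647419] [ 0.11765393  0.60940215 -0.43837891] 0.03939804814134407
-0.19274874942752532 0.20675250655633254
```

View pics/t22.png

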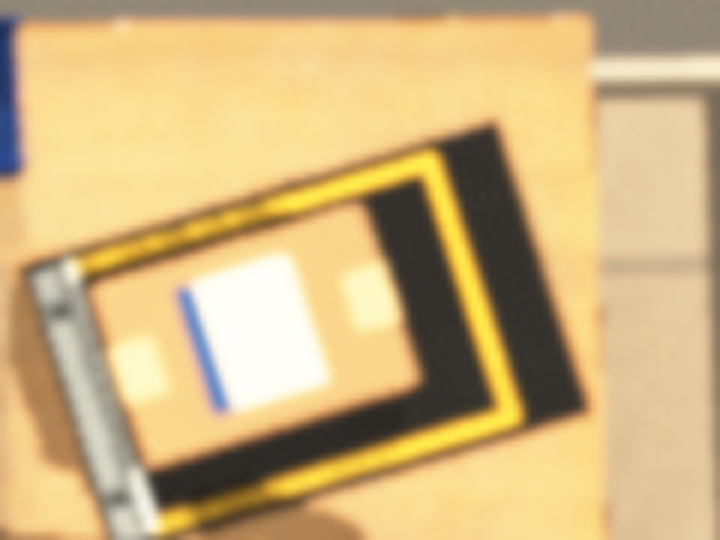

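View pics/scene22.png

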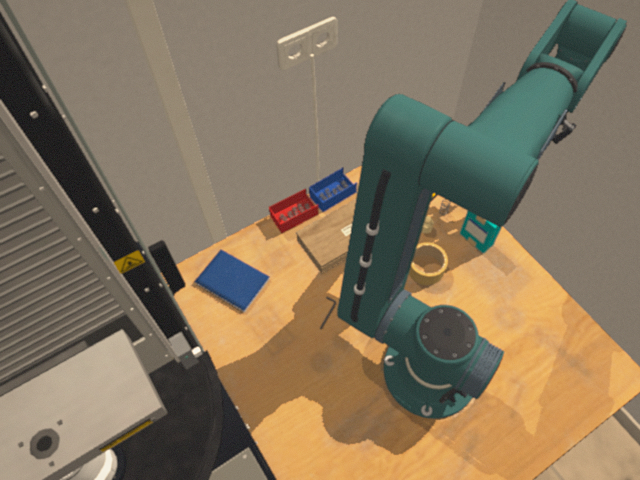

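View pics/top22.png

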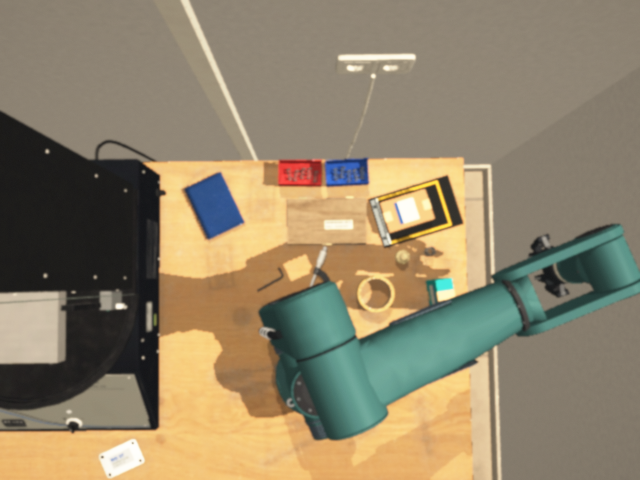

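Run:
```python
from fit import *
d=mk((365,155),6);m=.002
L=[(1,-.058,m,d(90,263)),(1,-.058,m,d(425,163)),(0,-.083,m,d(437,180)),(0,-.083,m,d(504,395)),(1,.058,m,d(170,521)),(1,.058,m,d(490,423)),
(0,-.117,m,d(505,150)),(0,-.117,m,d(578,390)),(0,.08,.021,d(80,285)),(0,.08,.021,d(153,515)),(1,.067,m,d(570,412)),(1,-.067,m,d(480,129))]
B=fit(L,np.load("B.npy"))
t=.042
L=[(0,.06,t,d(97,310)),(0,.06,t,d(143,460)),(1,.04,t,d(160,465)),(1,.04,t,d(405,390)),(0,-.06,t,d(370,220)),(0,-.06,t,d(420,370)),(1,-.04,t,d(105,282)),(1,-.04,t,d(350,207))]
C=fit(L,np.load("Cm.npy"));print("mid in bay",rel(C,B))
im=cv2.imread("pics/top22.png")[:,:,::-1]
crop("top",im,368,195,398,250,11,"pics/e1.png"); crop("top",im,385,235,460,310,8,"pics/e2.png")
a=cv2.imread("pics/top0.png")[:,:,::-1];crop("top",a,385,235,460,310,8,"pics/e3.png")
cv2.imwrite("pics/e.png",np.hstack([cv2.resize(cv2.imread(f"pics/e{i}.png"),None,fx=.6,fy=.6) if i>1 else cv2.resize(cv2.imread("pics/e1.png")[:600],(0,0),fx=.6,fy=.6) for i in(2,3)]))
```

```text
[ 0.4131 -0.2526  1.8517] 106.09 [-0.2  0.2 -0.9 -0.2  0.3 -0.3  1.1  2.8 -0.3 -0.7 -3.8  2. ]
[ 0.4123 -0.2334  1.8556] 106.32 [ 0.4  1.   0.1  0.1 -0.4 -1.1 -0.1 -0.2]
mid in bay [ 0.0187 -0.0046  0.2255]
```

View pics/e1.png

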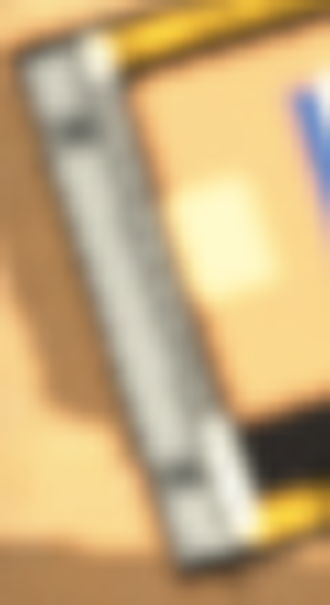

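View pics/e.png

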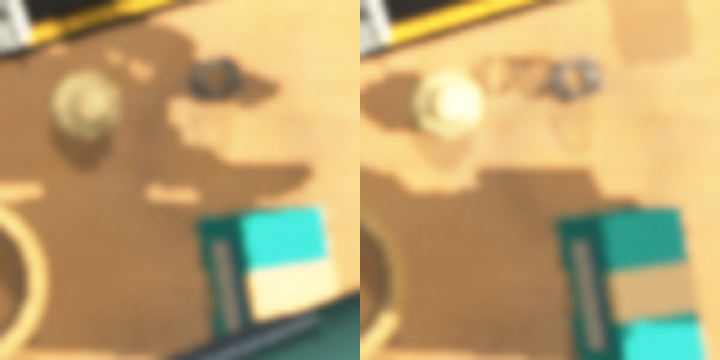

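The carton's mid is at bay (18.7, −4.6) mm, so its top end is at 78.7 mm against the stop at 80, within measuring error. Yaw is 0.2°. The weight and spring are at their old pixels, and the notebook hasn't visibly moved. Handing in.

```bash
python3 -c "
from workcell import bot
print(bot.read_state()['t'],bot.hand_in())"
```

```text
the job is handed in; nothing more can be done
12.2 None
```

I tipped the carton over with a fingertip push from behind. It fell flat, label up, inside the yellow outline. I then pushed it from its foot end along the mat until it met the stop. The job was handed in at 12.2 s, with the robot clear of everything.

**Last checks:**
- **Position:** the top end measures 78.7 mm along the bay, with the stop at 80 mm. The 1.3 mm difference is within what the cameras can resolve. The push force rose to about 8 N and the tool stopped advancing, so I take it as touching.
- **Squareness:** the carton is turned 0.2° from the bay and sits about 5 mm off its centre line. It is inside the outline.
- **Other things:** the weight and spring are at the same pixels as at the start. The notebook showed no visible change, but I did not measure it.

**What disagreed:** the reported tool height read more than 15 mm low. The fingers met nothing even at a reported −13 mm over the mat. Because of this, my first tipping pass went over the top of the carton, and my first foot push passed over it lying down. Neither pass moved the carton in the images; both pushes worked once I went lower.

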